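# Prise a stuck lid evenly off a stoneware jar

## Robot

A 6-joint arm with a two-finger parallel gripper is mounted at the origin on a cart in front of the work surface, level with it; the furniture and walls round the work are solid. World frame = base frame: x ahead of the robot, y to its left, z up, the work surface at z = 0. Lengths are in m, angles in rad, forces in N, time in s.
With the tool pointing down it reaches from about 0.35 to 0.8 m from the base axis. Payload 7.3 kg.
Tool frame: the origin (TCP) lies at the very end of the fingers, on their centre line; the grasp point (between the pads) lies 19 mm behind it; z points along the fingers, x is the direction in which the jaws open and shut, and the axes are right-handed (so a half turn about z gives the same grasp; the last joint's range is limited). The gripper opens to 85 mm and grips with 20 to 120 N. Pads are 22 mm wide; open, the fingers measure 114 mm over their backs; the gripper's body (76 mm by 85 mm) begins 54 mm behind the grasp point. The pads swing forward as they close: fully open they stand 13 mm farther back than shut.
Start: joints at [1.14, 0.342, 1.524, -0, 1.275, -0.146], TCP at [0.147, 0.504, 0.203] pointing down, gripper open.
Joint ranges: [-2.53, 2.53], [-0.77, 2.02], [0.04, 2.7], [-1, 4.14], [0.28, 2.66], [-3.11, 3.11]. Speed limits (rad/s): [2.57, 2.57, 3.14, 3.14, 3.14, 3.14].

## Interface

Orientations are given as a rotation vector (axis times angle).
In Python, from cell import status, camera, workorder gives the robot as it stands.
- The arm moves only by the tool drive_tool, never from a script. Its argument "motion" is a list of rows, each an object with "travel": the shift along the tool's x, y, z in m, a list of three; "angular": the turn, a rotation vector about the tool's x, y, z in degrees, a list of three; "grip": the opening, from 0 (shut) to 1 (fully open). In form: [{"travel": [dx, dy, dz], "angular": [ax, ay, az], "grip": grip}, ...]. A call has 1 to 8 rows; each row shifts and turns the commanded pose from where the row before left it, along the tool's axes as they then stand; what a row does not reach is not made up. A row lasts 1/12 s, in which the tool goes at most 41.7 mm and 7.16 degrees, less where a joint would pass 70% of its speed; a pose out of reach is approached as far as the arm can. A call with a gripper value outside its range is refused whole. The fingers move at their own pace and stop on an object; the grip force is fixed at half the most. Time passes only in rows, so rows that do not move let the fingers close. It gives the time, the measured TCP pose, the force and the opening at its end, in the units of the state.
- status.state(): the state, without advancing time (a new reading comes with each control period).
- camera(name): name is "side" or "top"; returns a dict with "img" (480x640x3 uint8, red, green, blue), "depth" (480x640 float32, m along the optical axis (not along the pixel's ray), 0 where there is no reading), "intrinsics" (3x3 intrinsics, pixels), "world_from_camera" (4x4, takes a point from camera to world coordinates). Camera axes: x right, y down, z forward; pixel columns grow to the right and rows downward; lengths in m; the calibration is good to about 2 mm. A picture is of the moment at which its call begins.
- workorder.finish_job(): hands the job in, once; it reports no verdict.
The state is a dict: "t": time; "joint_positions": joint angles; "qvel": joint speeds; "tau": joint torques, N m; "eef_pos": TCP position; "eef_rot": TCP orientation; "ft_force": force on the tool from outside, world axes, zero at the start; "torque": the same for the moment, N m; "width": finger opening in m.
Only numpy, scipy, OpenCV 4.12 (cv2) and the standard library are available. Lean on these libraries where they do the work, as an engineer would, in place of code of your own. Each camera call takes 0.05 s, during which the arm holds its last target.

## Task

The press-fit wooden lid of the stoneware jar is stuck fast. Take the prise and work its chisel end into the seam under the lid from opposite sides in turn, raising the lid a few millimetres evenly, without cocking it or forcing the pottery, until it stands clear of the rubber ring; only then lay the prise down on the worktop, lift the lid off by its knob and set it gently, right way up, on the chopping board. Do not pull the lid with the gripper while it is still tight on either side, and leave everything else where it is.

Things in the scene. Friction and masses are not known exactly. Their poses are not given: they have to be found in the camera images.
- jar: heavy round stoneware jar with a cream glaze and a bare brown foot, fixed where it stands. Origin: centre of its underside, z up; belly 122 mm across. Its flat top ring (the ledge), 106 mm across, is 84 mm up; the mouth in it is 53 mm wide
- jar_ledge (a point): the centre of the jar's mouth, in the plane of the ledge (84 mm above the jar's underside); the lid's flange lies flat on the ledge here and leaves a 10 mm wide ring of ledge bare all round
- lid: turned wooden lid, 0.12 kg. Origin on its axis in the plane of the flange's underside, z up; it coincides with jar_ledge while the lid is home. Flange 86 mm across, 9 mm thick, its lower edge bevelled: a V-shaped seam all round, 2.4 mm high at the outside, closing to nothing 38 mm from the axis. Below it a plug, 50 mm across, 9 mm long. Cocked by more than 6 degrees it jams
- jar_seal (a point): centre of the rubber ring in the mouth, at its top, 5.5 mm below the ledge. It grips the plug: lifting one side of the lid takes about 10 N, and friction holds the lid wherever it has been worked up to. Once the plug's foot is above the ring all round (lid 3.5 mm up) the ring closes under it; the lid then stays about 3.5 mm up, loose
- lid_knob (a point): half-way up the lid's round knob, 18 mm above the lid's origin. The knob is 40 mm across and rises from 9 to 27 mm above the origin
- prise_grip (a point): centre of the grip of the prise, a hand tool lying flat on the worktop right of the jar: dark wooden handle with a steel chisel end, 132 mm long, 0.12 kg. Site axes: x along the tool towards the chisel's edge, z up when it lies as found. Handle 20 mm wide, 16 mm high, from x = -52 to +38 mm; underside of handle and blade is one flat plane 8 mm below the point. Blade 16 mm wide, 9 mm thick as far as x = 58 mm, then bevelled on top down to 1.6 mm at its edge, x = 80 mm
- board: small empty wooden chopping board, 150 x 180 x 15 mm (x, y, z), fixed. Origin: centre of its underside, z up; its top is 15 mm up. It lies on the cold glass hob, 5 mm above the worktop, left of the jar
- salt_shaker: bystander: salt shaker with a grey cap, 44 mm across, 90 mm tall, left behind the jar. Origin: centre of its underside
- spice_2: bystander: spice jar with a red cap, 45 mm across, 106 mm tall, at the back of the hob. Origin: centre of its underside
- spice_6: bystander: spice jar like the other, beside it. Origin: centre of its underside
- egg_timer: bystander: round red and white kitchen timer, 61 mm across, 52 mm tall, at the back left of the hob. Origin: centre of its underside
- tea_light: bystander: tea light, 38 mm across, 15 mm tall, right behind the prise. Origin: centre of its underside
- cork: bystander: wine cork, 24 mm across, 40 mm tall, standing on the front edge of the worktop, left. Origin: centre of its underside

How it is judged:
By the outcome, as a careful person would: the job done as asked, in the order asked, and still so for the second after the job is handed in, with the robot touching nothing.
It also fails if it takes over 72 s, if anything falls off the work surface, if the arm or the gripper's body presses on something with over 40 N, if the wrist force passes 120 N, or if a joint passes its speed limit or range.

## Working session

There is one attempt and no reset: what is moved stays moved. The work goes in short steps, Python scripts to look and compute and a tool call to move; the robot and the scene stay as the last step left them, time stands still between calls to the robot, and variables do not carry over. Pictures are saved under pics/ and viewed, and the job is handed in when it is done.

Besides the shell and the picture viewer there is one more tool, called after ">>>" in YAML: its name, and indented under it one key for each argument. drive_tool: Moves the arm, as the interface text tells. Its arguments: {"type":"object","properties":{"motion":{"type":"array","items":{"type":"object","properties":{"travel":{"type":"array","items":{"type":"number"}},"angular":{"type":"array","items":{"type":"number"}},"grip":{"type":"number"}}}}},"required":["motion"]}

```bash
ls; mkdir -p pics; python3 - <<'E'
from cell import status,camera
import cv2,numpy as np
print(status.state())
for n in("side","top"):
    c=camera(n);cv2.imwrite(f"pics/{n}0.png",c["img"][:,:,::-1]);np.savez(f"{n}0.npz",**c)
    print(n,c["intrinsics"].tolist(),np.round(c["world_from_camera"],4).tolist())
E
```

```text
pics
{'t': 0.0, 'joint_positions': array([ 1.13998302e+00,  3.42740061e-01,  1.52503644e+00, -4.27619715e-05,
        1.27542445e+00, -1.46025503e-01]), 'qvel': array([-1.18466222e-03, -4.59320700e-04, -2.21446746e-03,  1.93913803e-03,
        1.45973013e-04,  9.21912161e-05]), 'tau': array([-2.35004964e-04, -4.33683300e+01, -2.46005791e+01, -2.01682833e-04,
        7.86671386e-03, -1.21490206e-05]), 'eef_pos': array([0.14730948, 0.503425  , 0.20191023]), 'eef_rot': array([ 2.51355555e+00,  1.88324054e+00, -2.18951546e-03]), 'ft_force': array([ 0.20402686, -0.47440864,  0.48956317]), 'torque': array([ 0.01392443,  0.00300906, -0.02929478]), 'width': 0.08532850254495258}
side [[478.6909989342816, 0.0, 328.15777847269595], [0.0, 478.6909989342816, 243.66023107559764], [0.0, 0.0, 1.0]] [[0.8271, -0.2995, 0.4757, 0.1671], [-0.5621, -0.4408, 0.6999, -0.5531], [0.0001, -0.8462, -0.5329, 0.5533], [0.0, 0.0, 0.0, 1.0]]
top [[597.7923944678578, 0.0, 322.89679821048514], [0.0, 597.7923944678578, 236.97267846168202], [0.0, 0.0, 1.0]] [[-0.0255, -0.9962, 0.0832, 0.4587], [-0.9996, 0.0263, 0.0079, 0.0283], [-0.01, -0.083, -0.9965, 1.2045], [0.0, 0.0, 0.0, 1.0]]
```

View pics/top0.png

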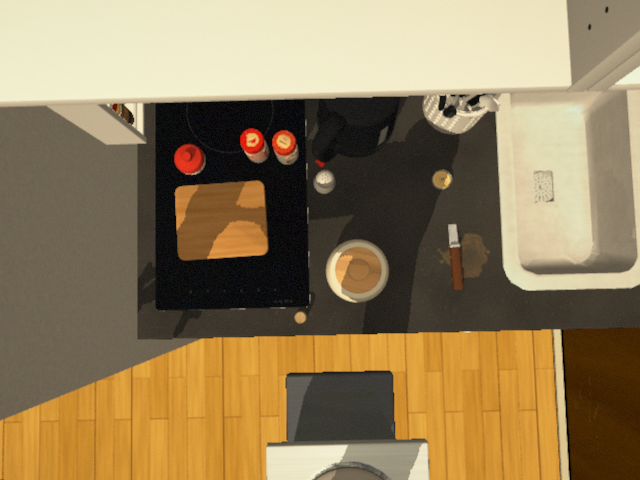

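View pics/side0.png

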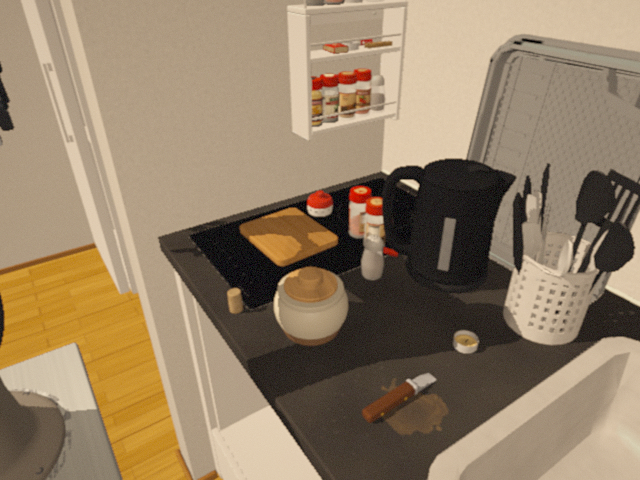

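The top view shows the jar at about (357,270), the prise at (455,257) with its blade pointing away from the robot (up in the image), the board at (222,220) and the cork at (300,317). In the side view the jar is at (312,300) and the prise at (400,397).

```bash
cat >h.py <<'E'
import numpy as np,cv2
from scipy.spatial.transform import Rotation as R
def ray(c,u,v,z):
    K=c["intrinsics"];T=c["world_from_camera"]
    d=T[:3,:3]@np.linalg.solve(K,np.array([u,v,1.]));o=T[:3,3]
    return o+d*(z-o[2])/d[2]
def cloud(c):
    K=c["intrinsics"];T=c["world_from_camera"];D=c["depth"]
    v,u=np.mgrid[:480,:640]
    P=np.stack([(u-K[0,2])/K[0,0]*D,(v-K[1,2])/K[1,1]*D,D],-1)@T[:3,:3].T+T[:3,3]
    P[D<=0]=np.nan
    return P
def proj(c,p):
    T=np.linalg.inv(c["world_from_camera"]);q=T[:3,:3]@np.asarray(p)+T[:3,3];q=c["intrinsics"]@q
    return q[:2]/q[2]
E
python3 - <<'E'
from h import *
for n in("top","side"):
    c=dict(np.load(n+"0.npz"));P=cloud(c)
    hsv=cv2.cvtColor(c["img"],cv2.COLOR_RGB2HSV)
    if n=="top":
        print("bench z",np.nanmedian(P[200:230,400:430,2]),"hob",np.nanmedian(P[270:280,180:280,2]),"board",np.nanmedian(P[200:240,190:255,2]))
        for (u,v) in [(357,270),(357,245),(385,270),(340,285),(456,270),(453,235),(442,180),(222,220),(324,182),(300,317),(380,140),(345,130)]:print((u,v),np.round(P[v,u],4))
        z=P[...,2]
        sub=c["img"][210:310,300:480];cv2.imwrite("pics/topz.png",cv2.resize(sub[:,:,::-1],None,fx=4,fy=4,interpolation=cv2.INTER_NEAREST))
    else:
        sub=c["img"][255:435,260:450];cv2.imwrite("pics/sidez.png",cv2.resize(sub[:,:,::-1],None,fx=3,fy=3,interpolation=cv2.INTER_NEAREST))
        for (u,v) in [(312,275),(312,320),(390,400),(420,381)]:print((u,v),np.round(P[v,u],4))
E
```

```text
bench z -0.0008642419742055374 hob 0.004453172658420046 board 0.019571214209378907
(357, 270) [ 0.4879 -0.0238  0.1105]
(357, 245) [ 0.5353 -0.0263  0.0865]
(385, 270) [ 0.4872 -0.0771  0.0869]
(340, 285) [0.4614 0.0076 0.0855]
(456, 270) [ 0.4854 -0.2248  0.0137]
(453, 235) [ 0.5558 -0.2233  0.007 ]
(442, 180) [ 0.6683 -0.2063  0.0051]
(222, 220) [0.5968 0.2379 0.0214]
(324, 182) [0.6565 0.0324 0.0852]
(300, 317) [0.4017 0.0859 0.0368]
(380, 140) [ 0.7362 -0.0769  0.078 ]
(345, 130) [ 0.7332 -0.0073  0.1698]
(312, 275) [ 0.4873 -0.037   0.1133]
(312, 320) [ 0.4602 -0.0779  0.064 ]
(390, 400) [ 0.4875 -0.2336  0.0183]
(420, 381) [ 0.5499 -0.2281  0.0118]
```

View pics/topz.png

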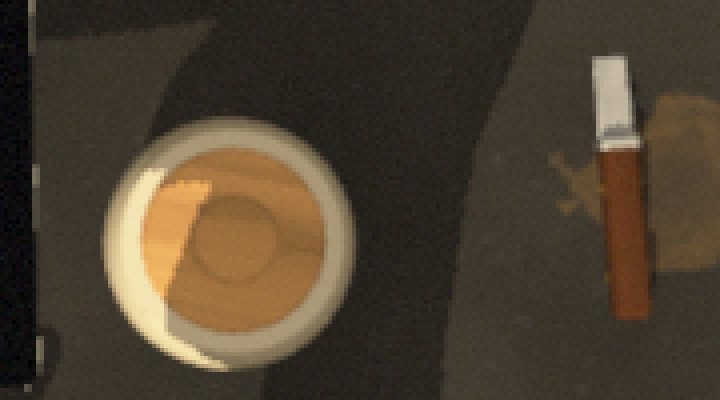

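View pics/sidez.png

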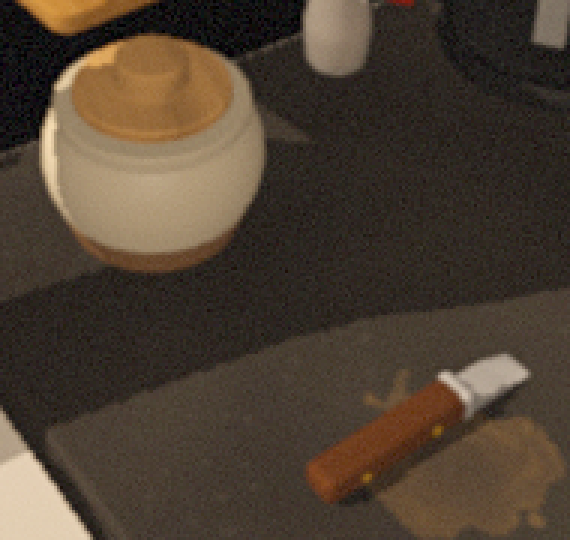

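```bash
python3 - <<'E'
from h import *
for n,box,pb in(("top",(225,315,320,395),(215,300,435,475)),("side",(260,310,270,350),(365,430,355,445))):
    c=dict(np.load(n+"0.npz"));hsv=cv2.cvtColor(c["img"],cv2.COLOR_RGB2HSV);P=cloud(c)
    m=((hsv[...,1]>110)&(hsv[...,0]<22)&(hsv[...,2]>70)).astype(np.uint8)
    b=np.zeros_like(m);b[box[0]:box[1],box[2]:box[3]]=1;m&=b
    nl,lab,st,_=cv2.connectedComponentsWithStats(m);k=1+np.argmax(st[1:,4]);mm=(lab==k).astype(np.uint8)
    cs,_=cv2.findContours(mm,0,1);q=cv2.convexHull(max(cs,key=len))[:,0]
    if n=="top":
        X=np.array([ray(c,u,v,.0925)[:2] for u,v in q])
        (cx,cy),r=cv2.minEnclosingCircle(X.astype(np.float32)*1000);print(n,"lid",cx,cy,r,st[k])
        A=np.c_[X,np.ones(len(X))];s=np.linalg.lstsq(A,(X**2).sum(1),rcond=None)[0];print(s[0]/2,s[1]/2,np.sqrt(s[2]+s[0]**2/4+s[1]**2/4))
    # depth: knob top & ledge heights
    pts=P.reshape(-1,3)
    near=np.hypot(pts[:,0]-.488,pts[:,1]+.024)
    for lo,hi in((0,.015),(.024,.040),(.045,.051)):
        s=pts[(near>lo)&(near<hi)&(pts[:,2]>.07)];print(n,lo,np.nanmedian(s[:,2]),len(s))
    s=pts[(near<.03)&(pts[:,2]>.1025)];print("knob centroid",s.mean(0),len(s))
    # prise
    sub=np.zeros((480,640),bool);sub[pb[0]:pb[1],pb[2]:pb[3]]=1
    h=((hsv[...,1]>150)&(hsv[...,0]<14)&(hsv[...,2]>60)&sub).astype(np.uint8)
    nl,lab,st,_=cv2.connectedComponentsWithStats(h);k=1+np.argmax(st[1:,4]);h=(lab==k)
    w=(hsv[...,1]<60)&(hsv[...,2]>120)&sub
    for nm,mk,z in(("handle",h,.016),("blade",w,.006)):
        v,u=np.nonzero(mk);pc=cv2.findContours(mk.astype(np.uint8),0,1)[0];pc=max(pc,key=len)[:,0]
        X=np.array([ray(c,a,b,z)[:2] for a,b in pc])*1000
        (o,sz,ang)=cv2.minAreaRect(X.astype(np.float32));print(n,nm,len(u),np.round(o,1),np.round(sz,1),round(ang,1),"depth z",np.round(np.nanmedian(P[mk],0),4))
E
```

```text
top lid 489.0152587890625 -26.266048431396484 42.85281753540039 [ 335  247   46   46 1668]
0.48903380483371534 -0.02625118702261693 0.04256509806407463
top 0 0.11028118182803137 214
top 0.024 0.0925956226950364 927
top 0.045 0.08322901732181354 492
knob centroid [ 0.48981507 -0.02565416  0.11008567] 374
top handle 413 [ 488.6 -224.5] [82.2 20.4] 2.2 depth z [ 0.4892 -0.2249  0.0143]
top blade 202 [ 555.8 -224.1] [45.4 20. ] 1.9 depth z [ 0.5556 -0.2226  0.0073]
side 0 0.11246869868408321 163
side 0.024 0.09480032455665033 689
side 0.045 0.08616760126862055 444
knob centroid [ 0.48575029 -0.03417885  0.11094886] 398
side handle 778 [ 485.9 -232.6] [88.2 24.5] 1.8 depth z [ 0.4841 -0.2327  0.0167]
side blade 275 [ 556.9 -226.1] [25.9 40.6] 82.7 depth z [ 0.5533 -0.2282  0.01  ]
```

```bash
cat >>h.py <<'E'
from cell import status
def rot(alpha,nose=0.):
    """tool R: tool y along azimuth alpha (deg, outward = opposite the blade); nose = blade tip up, deg"""
    a=np.radians(alpha);y=np.array([np.cos(a),np.sin(a),0]);z=np.array([0,0,-1.]);x=np.cross(y,z)
    M=np.c_[x,y,z]
    b=-y; ax=np.cross(b,[0,0,1.])  # rotation about ax turns b towards up
    return R.from_rotvec(ax*np.radians(nose))*R.from_matrix(M)
def rows(way,grip,step=.035,ang=6.8,n=None,start=None):
    s=status.state();p,r=(s["eef_pos"],R.from_rotvec(s["eef_rot"])) if start is None else start
    out=[]
    for P1,R1 in way:
        P1=np.asarray(P1,float)
        L=np.linalg.norm(P1-p);A=np.degrees((r.inv()*R1).magnitude())
        k=n or max(1,int(np.ceil(max(L/step,A/ang))))
        p0,r0=p,r;rv=(r0.inv()*R1).as_rotvec()
        for i in range(1,k+1):
            pt=p0+(P1-p0)*i/k;rt=r0*R.from_rotvec(rv*i/k)
            d=np.round(r.inv().apply(pt-p),4);w=np.round(np.degrees((r.inv()*rt).as_rotvec()),1)
            out.append((d,w));p=p+r.apply(d);r=r*R.from_rotvec(np.radians(w))
    for i,(d,w) in enumerate(out):
        if i%8==0:print("--")
        print('{"travel":%s,"angular":%s,"grip":%s},'%((d+0).tolist(),(w+0).tolist(),grip))
    return p,r
def st():
    s=status.state();r=R.from_rotvec(s["eef_rot"])
    y=r.as_matrix()[:,1];z=r.as_matrix()[:,2]
    print("t%.2f pos"%s["t"],np.round(s["eef_pos"]*1000,1),"yaw %.1f nose %.1f"%(np.degrees(np.arctan2(y[1],y[0])),-np.degrees(np.arcsin(y[2]))),"z",np.round(z,3),"F",np.round(s["ft_force"],1),"T",np.round(s["torque"],2),"w%.1f"%(s["width"]*1000),"q6 %.2f q5 %.2f"%tuple(s["joint_positions"][[5,4]]))
E
python3 - <<'E'
from h import *
st()
# board, yaw
c=dict(np.load("top0.npz"));P=cloud(c)
m=((abs(P[...,2]-.0205)<.008)).astype(np.uint8);m[:, :165]=0;m[:,280:]=0;m[:170]=0
hsv=cv2.cvtColor(c["img"],cv2.COLOR_RGB2HSV);m&=((hsv[...,1]>80)&(hsv[...,2]>50)).astype(np.uint8)
q=max(cv2.findContours(m,0,1)[0],key=len)[:,0]
X=np.array([ray(c,u,v,.02)[:2]*1000 for u,v in q]).astype(np.float32);print("board",cv2.minAreaRect(X))
p,r=rows([([.40,.10,.2],rot(182-80)),([.499,-.2243,.2],rot(182))],1)
E
```

```text
t0.10 pos [147.3 503.5 202. ] yaw -16.3 nose 0.0 z [-0.001 -0.001 -1.   ] F [-0.1 -0.7 -0.1] T [-0.03  0.   -0.01] w85.5 q6 -0.15 q5 1.28
board ((598.2450561523438, 241.251220703125), (150.0178680419922, 180.46263122558594), 2.5648856163024902)
--
{"travel":[-0.0176, 0.0198, 0.0001],"angular":[0.0, 0.0, -6.6],"grip":1},
{"travel":[-0.0197, 0.0176, 0.0002],"angular":[0.0, 0.0, -6.5],"grip":1},
{"travel":[-0.0216, 0.0153, 0.0001],"angular":[0.0, 0.0, -6.6],"grip":1},
{"travel":[-0.0232, 0.0127, 0.0001],"angular":[0.0, 0.0, -6.6],"grip":1},
{"travel":[-0.0245, 0.0099, 0.0002],"angular":[0.0, 0.0, -6.6],"grip":1},
{"travel":[-0.0255, 0.0071, 0.0001],"angular":[0.0, 0.0, -6.5],"grip":1},
{"travel":[-0.0261, 0.0041, 0.0001],"angular":[0.0, 0.0, -6.6],"grip":1},
{"travel":[-0.0264, 0.0011, 0.0001],"angular":[0.0, 0.0, -6.6],"grip":1},
--
{"travel":[-0.0264, -0.002, 0.0002],"angular":[0.0, 0.0, -6.6],"grip":1},
{"travel":[-0.026, -0.0049, 0.0001],"angular":[0.0, 0.0, -6.5],"grip":1},
{"travel":[-0.0252, -0.0079, 0.0001],"angular":[-0.1, 0.0, -6.6],"grip":1},
{"travel":[-0.0242, -0.0107, 0.00
[... 650 characters left out ...]
.0041, -0.0279, 0.0],"angular":[0.0, 0.0, -6.7],"grip":1},
{"travel":[0.0073, -0.0273, 0.0],"angular":[0.0, 0.0, -6.7],"grip":1},
{"travel":[0.0104, -0.0263, 0.0],"angular":[0.0, 0.0, -6.6],"grip":1},
{"travel":[0.0134, -0.0249, 0.0],"angular":[0.0, 0.0, -6.7],"grip":1},
--
{"travel":[0.0162, -0.0231, 0.0],"angular":[0.0, 0.0, -6.7],"grip":1},
{"travel":[0.0188, -0.0211, 0.0],"angular":[0.0, 0.0, -6.6],"grip":1},
{"travel":[0.0211, -0.0188, 0.0],"angular":[0.0, 0.0, -6.7],"grip":1},
{"travel":[0.0232, -0.0162, 0.0],"angular":[0.0, 0.0, -6.7],"grip":1},
{"travel":[0.0249, -0.0134, 0.0],"angular":[0.0, 0.0, -6.7],"grip":1},
{"travel":[0.0262, -0.0104, 0.0],"angular":[0.0, 0.0, -6.6],"grip":1},
```

```bash
python3 - <<'E'
from h import *
r0=R.from_rotvec(status.state()["eef_rot"])
p,r=rows([([.42,.10,.15],r0),([.499,-.2243,.08],r0)],1,step=.0385)
E
```

```text
--
{"travel":[-0.0239, 0.0289, 0.004],"angular":[0.0, 0.0, 0.0],"grip":1},
{"travel":[-0.0239, 0.0288, 0.0041],"angular":[0.0, 0.0, 0.0],"grip":1},
{"travel":[-0.0239, 0.0289, 0.004],"angular":[0.0, 0.0, 0.0],"grip":1},
{"travel":[-0.0239, 0.0288, 0.004],"angular":[0.0, 0.0, 0.0],"grip":1},
{"travel":[-0.0238, 0.0289, 0.004],"angular":[0.0, 0.0, 0.0],"grip":1},
{"travel":[-0.0239, 0.0288, 0.0041],"angular":[0.0, 0.0, 0.0],"grip":1},
{"travel":[-0.0239, 0.0289, 0.004],"angular":[0.0, 0.0, 0.0],"grip":1},
{"travel":[-0.0239, 0.0288, 0.004],"angular":[0.0, 0.0, 0.0],"grip":1},
--
{"travel":[-0.0239, 0.0289, 0.004],"angular":[0.0, 0.0, 0.0],"grip":1},
{"travel":[-0.0239, 0.0288, 0.0041],"angular":[0.0, 0.0, 0.0],"grip":1},
{"travel":[-0.0239, 0.0289, 0.004],"angular":[0.0, 0.0, 0.0],"grip":1},
{"travel":[-0.0239, 0.0288, 0.004],"angular":[0.0, 0.0, 0.0],"grip":1},
{"travel":[-0.0239, 0.0289, 0.004],"angular":[0.0, 0.0, 0.0],"grip":1},
{"travel":[-0.0321, 0.0185, 0.0078],"angular":[0.0, 0.0, 0.0],"grip":1},
{"travel":[-0.0321, 0.0186, 0.0078],"angular":[0.0, 0.0, 0.0],"grip":1},
{"travel":[-0.0321, 0.0185, 0.0079],"angular":[0.0, 0.0, 0.0],"grip":1},
--
{"travel":[-0.0321, 0.0186, 0.0078],"angular":[0.0, 0.0, 0.0],"grip":1},
{"travel":[-0.0321, 0.0185, 0.0078],"angular":[0.0, 0.0, 0.0],"grip":1},
{"travel":[-0.0321, 0.0186, 0.0078],"angular":[0.0, 0.0, 0.0],"grip":1},
{"travel":[-0.0321, 0.0185, 0.0079],"angular":[0.0, 0.0, 0.0],"grip":1},
{"travel":[-0.0321, 0.0186, 0.0078],"angular":[0.0, 0.0, 0.0],"grip":1},
{"travel":[-0.0321, 0.0185, 0.0078],"angular":[0.0, 0.0, 0.0],"grip":1},
```

>>> drive_tool:
  motion:
    - {"travel":[-0.024,0.029,0],"angular":[0,0,0],"grip":1}
    - {"travel":[-0.024,0.029,0],"angular":[0,0,0],"grip":1}
    - {"travel":[-0.024,0.029,0],"angular":[0,0,0],"grip":1}
    - {"travel":[-0.024,0.029,0],"angular":[0,0,0],"grip":1}
    - {"travel":[-0.024,0.029,0],"angular":[0,0,0],"grip":1}
    - {"travel":[-0.024,0.029,0],"angular":[0,0,0],"grip":1}
    - {"travel":[-0.024,0.029,0],"angular":[0,0,0],"grip":1}
    - {"travel":[-0.024,0.029,0],"angular":[0,0,0],"grip":1}

```text
t: 0.77
eef_pos: [0.3166, 0.2527, 0.2025]
eef_rot: [-2.514, -1.884, 0.0]
ft_force: [0.9, 0.7, 0.5]
width: 0.0854
```

>>> drive_tool:
  motion:
    - {"travel":[-0.024,0.029,0],"angular":[0,0,0],"grip":1}
    - {"travel":[-0.024,0.029,0],"angular":[0,0,0],"grip":1}
    - {"travel":[-0.024,0.029,0],"angular":[0,0,0],"grip":1}
    - {"travel":[-0.024,0.029,0],"angular":[0,0,0],"grip":1}
    - {"travel":[-0.024,0.029,0],"angular":[0,0,0],"grip":1}
    - {"travel":[-0.032,0.0186,0],"angular":[0,0,0],"grip":1}
    - {"travel":[-0.032,0.0186,0],"angular":[0,0,0],"grip":1}
    - {"travel":[-0.032,0.0186,0],"angular":[0,0,0],"grip":1}

```text
t: 1.43
eef_pos: [0.4482, -0.0111, 0.2023]
eef_rot: [-2.514, -1.883, 0.001]
ft_force: [1.5, 1.0, 0.1]
width: 0.0852
```

>>> drive_tool:
  motion:
    - {"travel":[-0.032,0.0186,0],"angular":[0,0,0],"grip":1}
    - {"travel":[-0.032,0.0186,0],"angular":[0,0,0],"grip":1}
    - {"travel":[-0.032,0.0186,0],"angular":[0,0,0],"grip":1}
    - {"travel":[-0.032,0.0186,0],"angular":[0,0,0],"grip":1}
    - {"travel":[-0.032,0.0186,0],"angular":[0,0,0],"grip":1}
    - {"travel":[-0.032,0.0186,0],"angular":[0,0,0],"grip":1}
    - {"travel":[0,0,0],"angular":[0,0,6.8],"grip":1}
    - {"travel":[0,0,0],"angular":[0,0,6.8],"grip":1}

```text
t: 2.1
eef_pos: [0.5011, -0.227, 0.2015]
eef_rot: [-2.725, -1.561, 0.001]
ft_force: [-0.6, -0.1, 0.3]
width: 0.0852
```

```bash
python3 -c "
from h import *
st()"
```

```text
t2.10 pos [ 501.1 -227.   201.5] yaw -30.4 nose 0.1 z [-0.001  0.001 -1.   ] F [-0.6 -0.1  0.3] T [0.01 0.01 0.02] w85.2 q6 -1.60 q5 1.30
```

>>> drive_tool:
  motion:
    - {"travel":[0,0,0.005],"angular":[0,0,6.73],"grip":1}
    - {"travel":[0,0,0.005],"angular":[0,0,6.73],"grip":1}
    - {"travel":[0,0,0.005],"angular":[0,0,6.73],"grip":1}
    - {"travel":[0,0,0.005],"angular":[0,0,6.73],"grip":1}
    - {"travel":[0,0,0.005],"angular":[0,0,6.73],"grip":1}
    - {"travel":[0,0,0.005],"angular":[0,0,6.73],"grip":1}
    - {"travel":[0,0,0.005],"angular":[0,0,6.73],"grip":1}
    - {"travel":[0,0,0.005],"angular":[0,0,6.73],"grip":1}

```text
t: 2.77
eef_pos: [0.5011, -0.2247, 0.1619]
eef_rot: [-3.137, -0.162, 0.001]
ft_force: [-0.2, 0.5, 0.4]
width: 0.0856
```

>>> drive_tool:
  motion:
    - {"travel":[0,0,0.005],"angular":[0,0,6.73],"grip":1}
    - {"travel":[0,0,0.005],"angular":[0,0,6.73],"grip":1}
    - {"travel":[0,0,0.005],"angular":[0,0,6.73],"grip":1}
    - {"travel":[0,0,0.005],"angular":[0,0,6.73],"grip":1}
    - {"travel":[0,0,0.005],"angular":[0,0,6.73],"grip":1}
    - {"travel":[0,0,0.005],"angular":[0,0,6.73],"grip":1}
    - {"travel":[0,0,0.005],"angular":[0,0,6.73],"grip":1}
    - {"travel":[0,0,0.005],"angular":[0,0,6.73],"grip":1}

```text
t: 3.43
eef_pos: [0.5011, -0.2247, 0.1219]
eef_rot: [-2.871, 1.276, 0.002]
ft_force: [0.1, -1.0, 1.3]
width: 0.0852
```

>>> drive_tool:
  motion:
    - {"travel":[0,0,0.005],"angular":[0,0,6.73],"grip":1}
    - {"travel":[0,0,0.005],"angular":[0,0,6.73],"grip":1}
    - {"travel":[0,0,0.005],"angular":[0,0,6.73],"grip":1}
    - {"travel":[0,0,0.005],"angular":[0,0,6.73],"grip":1}
    - {"travel":[0,0,0.005],"angular":[0,0,6.73],"grip":1}
    - {"travel":[0,0,0.005],"angular":[0,0,6.73],"grip":1}
    - {"travel":[0,0,0.02],"angular":[0,0,0],"grip":1}
    - {"travel":[0,0,0],"angular":[0,0,0],"grip":1}

```text
t: 4.1
eef_pos: [0.4995, -0.2237, 0.0695]
eef_rot: [2.259, -2.181, -0.009]
ft_force: [-0.1, -0.5, -1.0]
width: 0.0854
```

```bash
python3 -c "
from h import *
st()
from cell import camera
c=camera('side');cv2.imwrite('pics/s1.png',c['img'][220:470,280:530,::-1].repeat(2,0).repeat(2,1))
c=camera('top');cv2.imwrite('pics/t1.png',c['img'][180:330,380:530,::-1].repeat(4,0).repeat(4,1))"
```

```text
t4.10 pos [ 499.5 -223.7   69.5] yaw -178.0 nose -0.3 z [-0.005  0.003 -1.   ] F [-0.1 -0.5 -1. ] T [0.   0.04 0.  ] w85.4 q6 0.97 q5 0.99
```

View pics/s1.png

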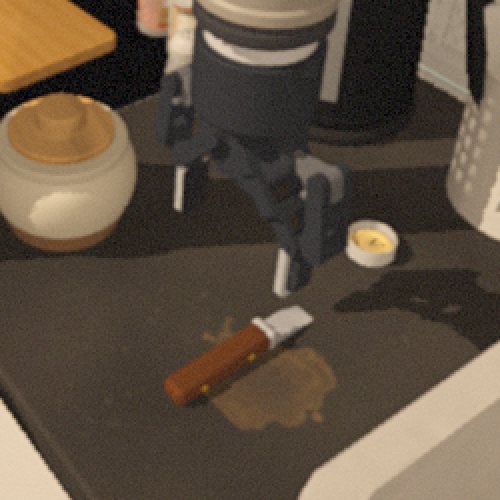

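View pics/t1.png

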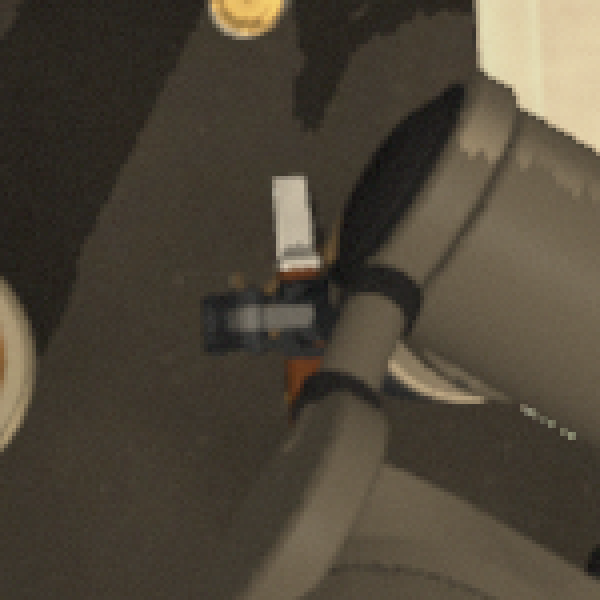

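The side view shows the open fingers above the handle (tips at about (180,205) and (285,290) in the crop). The top view shows the gripper across the handle near (300,320). Descending now.

>>> drive_tool:
  motion:
    - {"travel":[0,0,0.02],"angular":[0,0,0],"grip":0.6}
    - {"travel":[0,0,0.02],"angular":[0,0,0],"grip":0.6}
    - {"travel":[0,0,0.02],"angular":[0,0,0],"grip":0.6}
    - {"travel":[0,0,0.0065],"angular":[0,0,0],"grip":0.5}
    - {"travel":[0,0,0],"angular":[0,0,0],"grip":0.4}
    - {"travel":[0,0,0],"angular":[0,0,0],"grip":0.3}

```text
t: 4.7
eef_pos: [0.5019, -0.2252, 0.0069]
eef_rot: [-2.26, 2.181, -0.001]
ft_force: [0.8, -0.2, 0.8]
width: 0.0257
```

>>> drive_tool:
  motion:
    - {"travel":[0,0,0],"angular":[0,0,0],"grip":0}
    - {"travel":[0,0,0],"angular":[0,0,0],"grip":0}
    - {"travel":[0,0,0],"angular":[0,0,0],"grip":0}
    - {"travel":[0,0,0],"angular":[0,0,0],"grip":0}

```text
t: 5.03
eef_pos: [0.5018, -0.2251, 0.0068]
eef_rot: [-2.26, 2.182, -0.002]
ft_force: [0.1, -0.1, 0.4]
width: -0.0003
```

```bash
python3 -c "
from h import *
st()
from cell import camera
c=camera('side');cv2.imwrite('pics/s2.png',c['img'][220:470,280:530,::-1].repeat(2,0).repeat(2,1))"
```

```text
t5.03 pos [ 501.8 -225.1    6.8] yaw -178.0 nose 0.1 z [ 0.001 -0.001 -1.   ] F [ 0.1 -0.1  0.4] T [-0.01  0.02 -0.02] w-0.3 q6 0.97 q5 0.84
```

View pics/s2.png

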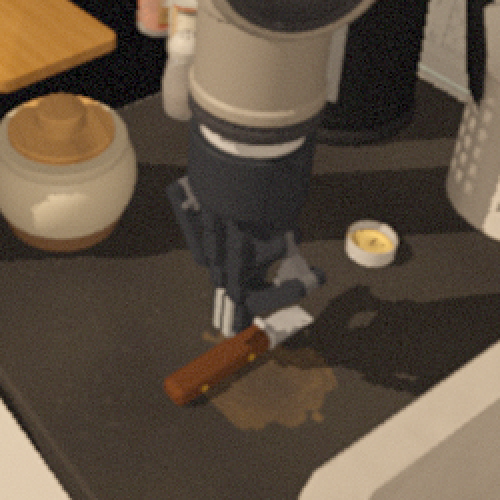

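```bash
python3 - <<'E'
from h import *
from cell import camera
s=camera("side");t=camera("top")
for p in([.5018,-.2251,.0068],[.5018,-.2251,.016],[.5018,-.2251,.03],[.447,-.2262,.008],[.579,-.2215,.0]):
    u=proj(s,p);print(p,u,"crop",(u-[280,220])*2,"top",proj(t,p))
cv2.imwrite('pics/s3.png',cv2.resize(s['img'][340:430,350:450,::-1],None,fx=7,fy=6,interpolation=0))
cv2.imwrite('pics/t3.png',cv2.resize(t['img'][210:310,410:500,::-1],None,fx=6,fy=6,interpolation=0))
E
```

```text
[0.5018, -0.2251, 0.0068] [393.22951554 396.85306438] crop [226.45903108 353.70612876] top [455.06847526 261.88854384]
[0.5018, -0.2251, 0.016] [393.70240918 392.44557393] crop [227.40481836 344.89114786] top [456.04374566 261.6963618 ]
[0.5018, -0.2251, 0.03] [394.43535441 385.61433577] crop [228.87070881 331.22867154] top [457.5571292 261.3981418]
[0.447, -0.2262, 0.008] [363.174674  414.9524473] crop [166.349348   389.90489461] top [456.9586146  289.38464747]
[0.579, -0.2215, 0.0] [430.3121836  375.21993519] crop [300.62436719 310.43987038] top [450.90020057 223.89306808]
```

View pics/s3.png

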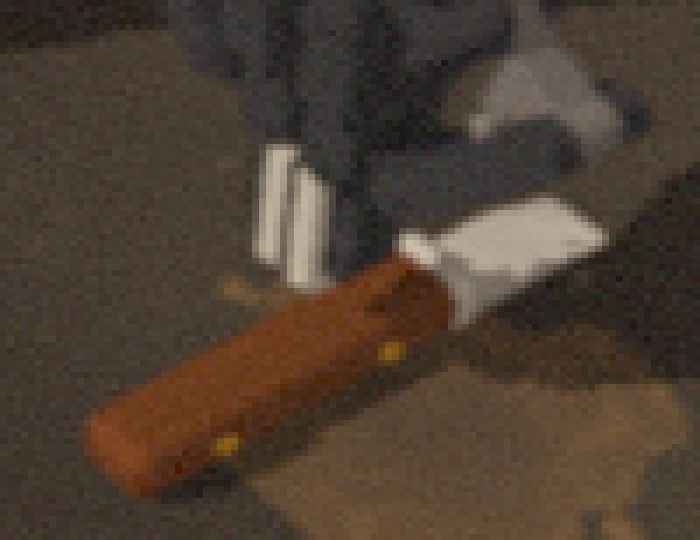

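View pics/t3.png

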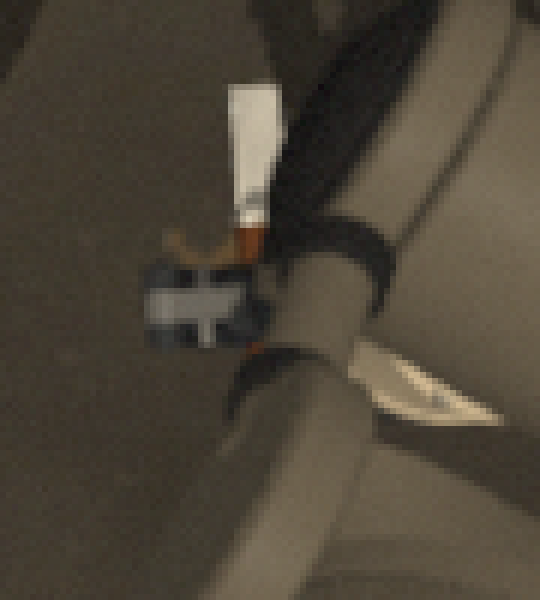

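```bash
python3 - <<'E'
from h import *
from cell import camera
s=camera("side");t=camera("top");P=cloud(s);T=cloud(t)
for z in(.0,.007,.016,.025):print(z,ray(s,388.3,383.7,z),ray(s,393.6,387.5,z))
for u,v in((388,380),(388,376),(394,384),(394,380),(400,380)):print(u,v,np.round(P[v,u],4))
for u,v in((440,260),(444,261),(448,258),(452,245)):print("top",u,v,np.round(T[v,u],4))
st();print(status.state()["joint_positions"])
E
```

```text
0.0 [ 0.51585742 -0.19843292  0.        ] [ 0.51764708 -0.20829395  0.        ]
0.007 [ 0.51144472 -0.20292042  0.007     ] [ 0.51321174 -0.2126567   0.007     ]
0.016 [ 0.50577126 -0.20869007  0.016     ] [ 0.50750917 -0.21826595  0.016     ]
0.025 [ 0.50009779 -0.21445971  0.025     ] [ 0.50180659 -0.2238752   0.025     ]
388 380 [ 0.4902 -0.2233  0.0469]
388 376 [ 0.4904 -0.2224  0.0538]
394 384 [ 0.4919 -0.2336  0.0475]
394 380 [ 0.4918 -0.233   0.0548]
400 380 [ 0.496  -0.2399  0.0585]
top 440 260 [ 0.5015 -0.1725  0.1285]
top 444 261 [ 0.4992 -0.1779  0.137 ]
top 448 258 [ 0.5041 -0.1841  0.1431]
top 452 245 [ 0.535  -0.218   0.0187]
t5.28 pos [ 501.4 -224.9    6.2] yaw -178.0 nose 0.0 z [ 0.  0. -1.] F [-0.7  0.3  0.1] T [-0.05  0.02  0.02] w-0.2 q6 0.97 q5 0.84
[-5.61158441e-01  6.15649428e-01  1.68517634e+00  1.36108402e-04
  8.40661955e-01  9.74240537e-01]
```

```bash
python3 - <<'E'
from h import *
from cell import camera
s=dict(np.load("side0.npz"))
for uv in((370,324),(420.5,366.5)):
    for z in(.06,.07,.08,.09,.1,.11):print(uv,z,np.round(ray(s,*uv,z),4))
s=camera("side");P=cloud(s)
np.set_printoptions(linewidth=200)
for u in(386,388,390,392,394,396,398,400,404):print(u,[tuple(np.round(P[v,u]*1000).astype(int)) for v in range(370,396,3)])
E
```

```text
(370, 324) 0.06 [ 0.5309 -0.1316  0.06  ]
(370, 324) 0.07 [ 0.5235 -0.1401  0.07  ]
(370, 324) 0.08 [ 0.5161 -0.1487  0.08  ]
(370, 324) 0.09 [ 0.5087 -0.1572  0.09  ]
(370, 324) 0.1 [ 0.5014 -0.1657  0.1   ]
(370, 324) 0.11 [ 0.494  -0.1743  0.11  ]
(420.5, 366.5) 0.06 [ 0.5343 -0.2385  0.06  ]
(420.5, 366.5) 0.07 [ 0.5269 -0.2449  0.07  ]
(420.5, 366.5) 0.08 [ 0.5194 -0.2513  0.08  ]
(420.5, 366.5) 0.09 [ 0.512  -0.2577  0.09  ]
(420.5, 366.5) 0.1 [ 0.5045 -0.264   0.1   ]
(420.5, 366.5) 0.11 [ 0.4971 -0.2704  0.11  ]
386 [(np.int64(495), np.int64(-213), np.int64(54)), (np.int64(495), np.int64(-213), np.int64(48)), (np.int64(522), np.int64(-186), np.int64(2)), (np.int64(517), np.int64(-191), np.int64(2)), (np.int64(514), np.int64(-195), np.int64(2)), (np.int64(510), np.int64(-200), np.int64(2)), (np.int64(507), np.int64(-204), np.int64(1)), (np.int64(503), np.int64(-208), np.int64(2)), (np.int64(491), np.int64(-221), np.int64(16))]
388 [(np.int64(490), np.int64(-221), np.int64(64)), (np.int64(490), np.int64(-222), np.int64(59)), (np.int64(490), np.int64(-222), np.int64(54)), (np.in
[... 2566 characters left out ...]
(496), np.int64(-240), np.int64(61)), (np.int64(496), np.int64(-240), np.int64(54)), (np.int64(497), np.int64(-240), np.int64(48)), (np.int64(514), np.int64(-225), np.int64(17)), (np.int64(510), np.int64(-229), np.int64(18)), (np.int64(507), np.int64(-232), np.int64(16))]
404 [(np.int64(491), np.int64(-249), np.int64(89)), (np.int64(489), np.int64(-252), np.int64(87)), (np.int64(503), np.int64(-240), np.int64(62)), (np.int64(503), np.int64(-240), np.int64(56)), (np.int64(505), np.int64(-239), np.int64(49)), (np.int64(522), np.int64(-224), np.int64(18)), (np.int64(518), np.int64(-228), np.int64(17)), (np.int64(515), np.int64(-232), np.int64(17)), (np.int64(511), np.int64(-236), np.int64(17))]
```

The depth image puts the shut fingertips at z≈0.035 while the reported TCP z is 0.006, so the fingers closed above the handle. The real tips are about 28 mm behind the reported TCP. I'll open, go down in small steps and watch the force.

>>> drive_tool:
  motion:
    - {"travel":[0,0,0],"angular":[0,0,0],"grip":0.6}
    - {"travel":[0,0,0],"angular":[0,0,0],"grip":0.6}
    - {"travel":[0,0,0],"angular":[0,0,0],"grip":0.6}
    - {"travel":[0,0,0],"angular":[0,0,0],"grip":0.6}
    - {"travel":[0,0.002,0.01],"angular":[0,0,0],"grip":0.6}
    - {"travel":[0,0,0.008],"angular":[0,0,0],"grip":0.6}
    - {"travel":[0,0,0],"angular":[0,0,0],"grip":0.6}

```text
t: 5.92
eef_pos: [0.4979, -0.2242, -0.0141]
eef_rot: [2.26, -2.182, -0.006]
ft_force: [0.4, -1.0, -0.2]
width: 0.0515
```

```bash
python3 - <<'E'
from h import *
from cell import camera
st()
s=camera("side");P=cloud(s)
cv2.imwrite('pics/s4.png',cv2.resize(s['img'][320:430,340:450,::-1],None,fx=5,fy=5,interpolation=0))
pts=P[320:430,340:450].reshape(-1,3);
E
```

```text
t5.92 pos [ 497.9 -224.2  -14.1] yaw -178.0 nose -0.2 z [-0.003  0.002 -1.   ] F [ 0.4 -1.  -0.2] T [0.   0.05 0.02] w51.5 q6 0.97 q5 0.80
```

View pics/s4.png

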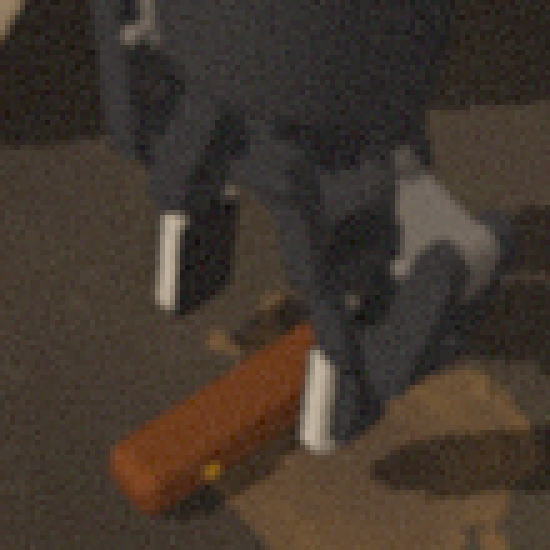

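```bash
python3 - <<'E'
from h import *
from cell import camera
s=camera("side");P=cloud(s)
for u,vs in((373,range(362,390,2)),(375,range(362,390,2)),(403,range(390,416,2)),(405,range(390,416,2))):print(u,[tuple(int(x) for x in np.round(P[v,u]*1000)) for v in vs])
st()
E
```

```text
373 [(491, -189, 52), (491, -189, 47), (487, -194, 50), (487, -195, 47), (487, -195, 43), (488, -195, 38), (488, -195, 35), (487, -196, 32), (488, -195, 27), (488, -196, 23), (497, -185, 3), (497, -186, 0), (493, -190, 2), (491, -193, 2)]
375 [(489, -195, 57), (487, -199, 58), (487, -199, 54), (488, -198, 49), (487, -200, 47), (487, -199, 43), (487, -199, 39), (487, -199, 35), (487, -200, 31), (487, -200, 27), (488, -200, 23), (498, -189, 1), (496, -192, 1), (494, -194, 1)]
403 [(489, -254, 57), (489, -254, 53), (490, -254, 49), (489, -255, 46), (489, -255, 43), (489, -256, 39), (489, -257, 36), (489, -257, 33), (490, -256, 27), (489, -257, 25), (502, -246, 0), (499, -250, 2), (496, -252, 2)]
405 [(487, -259, 64), (490, -257, 56), (489, -258, 53), (490, -258, 48), (490, -258, 45), (491, -258, 41), (491, -258, 36), (491, -259, 33), (492, -258, 28), (493, -258, 23), (503, -249, 3), (501, -251, 2), (499, -254, 2)]
t6.02 pos [ 498.9 -224.6  -12.8] yaw -178.0 nose -0.1 z [-0.001  0.001 -1.   ] F [ 0.  -0.   0.5] T [-0.06 -0.   -0.03] w50.9 q6 0.97 q5 0.80
```

>>> drive_tool:
  motion:
    - {"travel":[0,0,0.007],"angular":[0,0,0],"grip":0.6}
    - {"travel":[0,0,0.006],"angular":[0,0,0],"grip":0.6}
    - {"travel":[0,0,0],"angular":[0,0,0],"grip":0.4}
    - {"travel":[0,0,0],"angular":[0,0,0],"grip":0.3}
    - {"travel":[0,0,0],"angular":[0,0,0],"grip":0.2}
    - {"travel":[0,0,0],"angular":[0,0,0],"grip":0}
    - {"travel":[0,0,0],"angular":[0,0,0],"grip":0}
    - {"travel":[0,0,0],"angular":[0,0,0],"grip":0}

```text
t: 6.68
eef_pos: [0.4994, -0.225, -0.0248]
eef_rot: [-2.26, 2.182, -0.0]
ft_force: [-0.3, 0.3, -0.8]
width: 0.0183
```

```bash
python3 - <<'E'
from h import *
from cell import camera
st()
s=camera("side")
cv2.imwrite('pics/s5.png',cv2.resize(s['img'][320:430,340:450,::-1],None,fx=5,fy=5,interpolation=0))
E
```

```text
t6.68 pos [ 499.4 -225.   -24.8] yaw -178.0 nose 0.0 z [ 0.  0. -1.] F [-0.3  0.3 -0.8] T [ 0.01  0.04 -0.03] w18.3 q6 0.97 q5 0.77
```

View pics/s5.png

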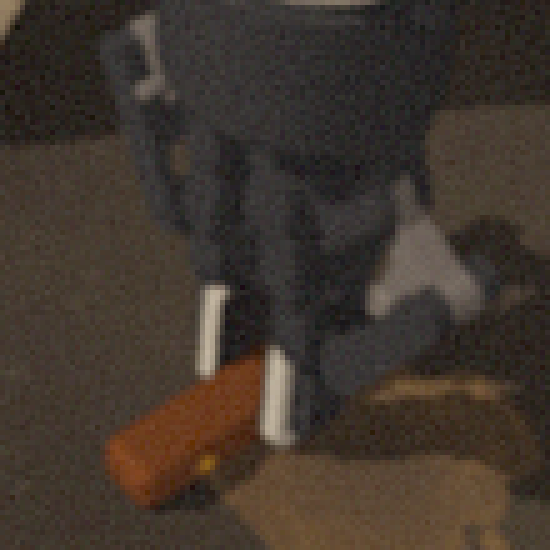

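>>> drive_tool:
  motion:
    - {"travel":[0,0,0],"angular":[0,0,0],"grip":0}
    - {"travel":[0,0,-0.015],"angular":[0,0,0],"grip":0}
    - {"travel":[0,0,-0.03],"angular":[0,0,0],"grip":0}
    - {"travel":[0,0,-0.03],"angular":[0,0,0],"grip":0}
    - {"travel":[0,0,-0.03],"angular":[0,0,0],"grip":0}
    - {"travel":[0,0,-0.01],"angular":[0,0,0],"grip":0}
    - {"travel":[0,0,0],"angular":[0,0,0],"grip":0}

```text
t: 7.32
eef_pos: [0.501, -0.2259, 0.0928]
eef_rot: [-2.259, 2.181, -0.009]
ft_force: [0.0, -0.1, -1.8]
width: 0.0183
```

```bash
cat >>h.py <<'E'
A=np.array([.489,-.0262])
TIP=np.array([0,-.0797,-.0248])  # blade edge on the underside, tool frame
def tcp_for(alpha,rtip,ztip,nose=0.,tip=None):
    """TCP pose putting the tip at radius rtip, underside-edge height ztip"""
    r=rot(alpha,nose);a=np.radians(alpha)
    t=np.array([A[0]+rtip*np.cos(a),A[1]+rtip*np.sin(a),ztip])
    return t-r.apply(TIP if tip is None else tip),r
E
python3 - <<'E'
from h import *
from cell import camera
st()
s=camera("side")
cv2.imwrite('pics/s6.png',cv2.resize(s['img'][240:400,340:500,::-1],None,fx=4,fy=4,interpolation=0))
p,r=tcp_for(-120,.065,.115);print(p)
rows([(p,r)],0,step=.03)
E
```

```text
t7.32 pos [ 501.  -225.9   92.8] yaw -178.0 nose 0.3 z [ 0.005 -0.003 -1.   ] F [ 0.  -0.1 -1.8] T [ 0.02 -0.01 -0.  ] w18.3 q6 0.97 q5 1.03
[ 0.41665    -0.15151388  0.0902    ]
--
{"travel":[-0.0085, 0.0089, 0.0],"angular":[0.0, 0.0, -6.4],"grip":0},
{"travel":[-0.0095, 0.008, 0.0],"angular":[0.0, 0.0, -6.5],"grip":0},
{"travel":[-0.0102, 0.0068, 0.0001],"angular":[0.0, 0.0, -6.4],"grip":0},
{"travel":[-0.011, 0.0056, 0.0],"angular":[0.0, -0.1, -6.5],"grip":0},
{"travel":[-0.0116, 0.0044, 0.0],"angular":[0.0, 0.0, -6.4],"grip":0},
{"travel":[-0.0119, 0.003, 0.0],"angular":[0.0, 0.0, -6.5],"grip":0},
{"travel":[-0.0123, 0.0017, 0.0001],"angular":[-0.1, 0.0, -6.4],"grip":0},
{"travel":[-0.0123, 0.0002, 0.0],"angular":[0.0, 0.0, -6.4],"grip":0},
--
{"travel":[-0.0123, -0.001, 0.0001],"angular":[0.0, 0.0, -6.5],"grip":0},
```

View pics/s6.png

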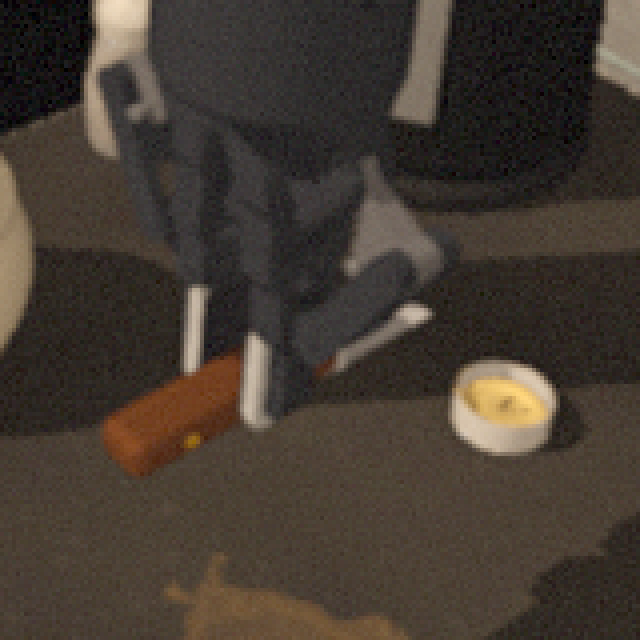

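The prise is held level (handle at about (190,400) in the crop). Next I'll swing it to the right-front side of the jar.

>>> drive_tool:
  motion:
    - {"travel":[-0.0085,0.009,0],"angular":[0,0,-6.4],"grip":0}
    - {"travel":[-0.0095,0.008,0],"angular":[0,0,-6.5],"grip":0}
    - {"travel":[-0.01,0.007,0],"angular":[0,0,-6.4],"grip":0}
    - {"travel":[-0.011,0.0055,0],"angular":[0,0,-6.5],"grip":0}
    - {"travel":[-0.0115,0.0045,0],"angular":[0,0,-6.4],"grip":0}
    - {"travel":[-0.012,0.003,0],"angular":[0,0,-6.5],"grip":0}
    - {"travel":[-0.0125,0.0015,0],"angular":[0,0,-6.4],"grip":0}
    - {"travel":[-0.0125,0,0],"angular":[0,0,-6.4],"grip":0}

```text
t: 8.03
eef_pos: [0.4234, -0.158, 0.0879]
eef_rot: [-2.985, 0.975, 0.007]
ft_force: [-0.2, 0.0, -0.8]
width: 0.018
```

>>> drive_tool:
  motion:
    - {"travel":[-0.0125,-0.001,0],"angular":[0,0,-6.5],"grip":0}
    - {"travel":[0,0,0],"angular":[0,0,0],"grip":0}
    - {"travel":[0,0,0],"angular":[0,0,0],"grip":0}

```text
t: 8.28
eef_pos: [0.415, -0.1504, 0.0888]
eef_rot: [-3.033, 0.817, 0.004]
ft_force: [0.0, -1.1, -0.6]
width: 0.0182
```

```bash
python3 - <<'E'
from h import *
from cell import camera
st()
s=camera("side");t=camera("top")
np.savez("top1.npz",**t);np.savez("side1.npz",**s)
cv2.imwrite('pics/s7.png',cv2.resize(s['img'][220:380,250:410,::-1],None,fx=4,fy=4,interpolation=0))
cv2.imwrite('pics/t7.png',cv2.resize(t['img'][220:340,310:450,::-1],None,fx=5,fy=5,interpolation=0))
e=status.state();r=R.from_rotvec(e["eef_rot"]);tp=e["eef_pos"]+r.apply(TIP);print("tip pred",tp,"side",proj(s,tp),"top",proj(t,tp))
E
```

```text
t8.28 pos [ 415.  -150.4   88.8] yaw -120.2 nose 0.0 z [-0.002  0.001 -1.   ] F [ 0.  -1.1 -0.6] T [-0.03  0.03 -0.01] w18.2 q6 0.00 q5 0.91
tip pred [ 0.45619092 -0.08236378  0.11417363] side [310.74219905 296.59088861] top [389.88840856 286.58788721]
```

View pics/s7.png

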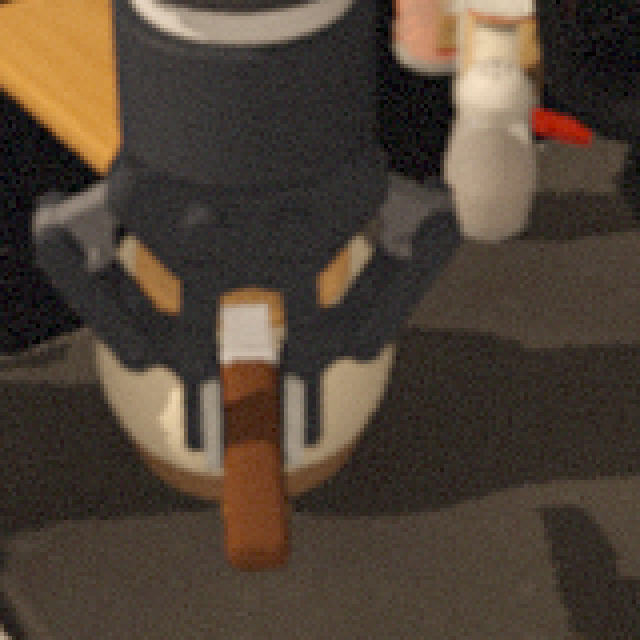

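View pics/t7.png

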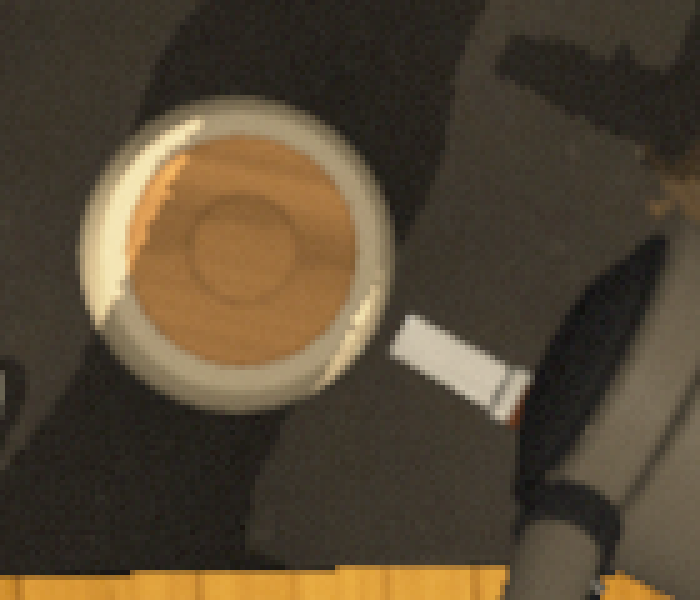

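```bash
python3 - <<'E'
from h import *
p1,r1=tcp_for(-120,.049,.0945,-1.0);p2,_=tcp_for(-120,.049,.0875,-1.0)
rows([(p1,r1),(p2,r1)],0,step=.012)
E
```

```text
--
{"travel":[0.0002, -0.0052, 0.0061],"angular":[-0.3, 0.0, -0.1],"grip":0},
{"travel":[0.0002, -0.0052, 0.0061],"angular":[-0.4, 0.0, 0.0],"grip":0},
{"travel":[0.0002, -0.0053, 0.006],"angular":[-0.3, 0.0, -0.1],"grip":0},
{"travel":[0.0, -0.0001, 0.007],"angular":[0.0, 0.0, 0.0],"grip":0},
```

>>> drive_tool:
  motion:
    - {"travel":[0,-0.005,0.006],"angular":[-0.3,0,0],"grip":0}
    - {"travel":[0,-0.005,0.006],"angular":[-0.4,0,0],"grip":0}
    - {"travel":[0.0005,-0.0055,0.006],"angular":[-0.3,0,0],"grip":0}
    - {"travel":[0,0,0.005],"angular":[0,0,0],"grip":0}
    - {"travel":[0,0,0],"angular":[0,0,0],"grip":0}
    - {"travel":[0,0,0],"angular":[0,0,0],"grip":0}

```text
t: 8.88
eef_pos: [0.4237, -0.1376, 0.0665]
eef_rot: [3.019, -0.808, -0.009]
ft_force: [-0.1, 0.3, -1.2]
width: 0.0179
```

```bash
cat >>h.py <<'E'
def tipinfo():
    e=status.state();r=R.from_rotvec(e["eef_rot"]);t=e["eef_pos"]+r.apply(TIP)
    d=t[:2]-A;a=np.arctan2(d[1],d[0]);u=np.array([np.cos(a),np.sin(a)])
    print("TIP r %.1f az %.1f z %.1f"%(np.hypot(*d)*1000,np.degrees(a),t[2]*1000));st()
E
python3 - <<'E'
from h import *
tipinfo()
from cell import camera
t=camera("top")
cv2.imwrite('pics/t8.png',cv2.resize(t['img'][240:310,330:410,::-1],None,fx=8,fy=8,interpolation=0))
E
```

```text
TIP r 49.0 az -121.0 z 89.9
t8.88 pos [ 423.7 -137.6   66.5] yaw -120.0 nose -1.0 z [-0.01  -0.015 -1.   ] F [-0.1  0.3 -1.2] T [ 0.03 -0.04 -0.02] w17.9 q6 0.07 q5 0.85
```

View pics/t8.png

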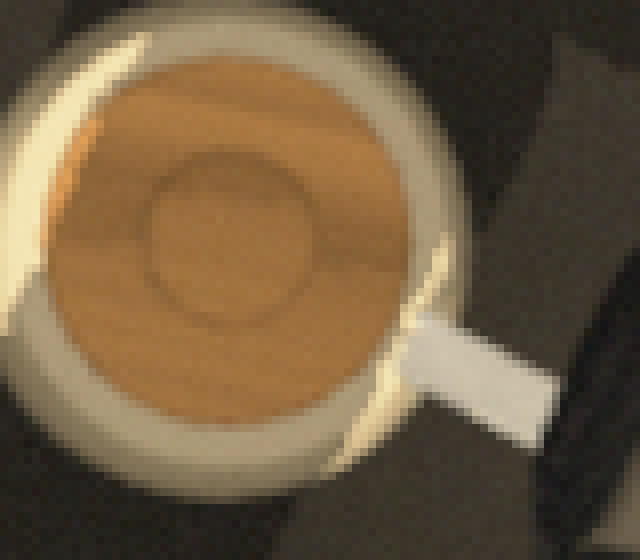

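>>> drive_tool:
  motion:
    - {"travel":[0,0,0.002],"angular":[0,0,0],"grip":0}
    - {"travel":[0,0,0.0015],"angular":[0,0,0],"grip":0}
    - {"travel":[0,0,0.001],"angular":[0,0,0],"grip":0}
    - {"travel":[0,0,0],"angular":[0,0,0],"grip":0}

```text
t: 9.27
eef_pos: [0.4238, -0.1381, 0.0624]
eef_rot: [3.018, -0.809, -0.007]
ft_force: [-0.5, 0.5, -1.1]
width: 0.0182
```

```bash
python3 -c "
from h import *
tipinfo()"
```

```text
TIP r 49.4 az -120.7 z 85.8
t9.27 pos [ 423.8 -138.1   62.4] yaw -120.0 nose -1.0 z [-0.009 -0.015 -1.   ] F [-0.5  0.5 -1.1] T [ 0.07 -0.01 -0.03] w18.2 q6 0.07 q5 0.84
```

>>> drive_tool:
  motion:
    - {"travel":[0,0,0.001],"angular":[0,0,0],"grip":0}
    - {"travel":[0,0,0.0005],"angular":[0,0,0],"grip":0}
    - {"travel":[0,0,0],"angular":[0,0,0],"grip":0}

```text
t: 9.52
eef_pos: [0.4238, -0.138, 0.0609]
eef_rot: [3.018, -0.808, -0.007]
ft_force: [0.9, -0.9, -1.5]
width: 0.0184
```

>>> drive_tool:
  motion:
    - {"travel":[0,0,0.0005],"angular":[0,0,0],"grip":0}
    - {"travel":[0,0,0],"angular":[0,0,0],"grip":0}

```text
t: 9.68
eef_pos: [0.4239, -0.138, 0.0605]
eef_rot: [3.019, -0.808, -0.007]
ft_force: [0.1, -0.6, -1.6]
width: 0.0181
```

```bash
python3 -c "
from h import *
tipinfo()"
```

```text
TIP r 49.3 az -120.6 z 83.9
t9.68 pos [ 423.9 -138.    60.5] yaw -120.0 nose -1.0 z [-0.009 -0.015 -1.   ] F [ 0.1 -0.6 -1.6] T [0.05 0.01 0.01] w18.1 q6 0.07 q5 0.84
```

>>> drive_tool:
  motion:
    - {"travel":[0,0,0.0005],"angular":[0,0,0],"grip":0}
    - {"travel":[0,0,0],"angular":[0,0,0],"grip":0}

```text
t: 9.85
eef_pos: [0.424, -0.138, 0.06]
eef_rot: [3.018, -0.808, -0.007]
ft_force: [0.4, -0.6, 0.6]
width: 0.0183
```

>>> drive_tool:
  motion:
    - {"travel":[0,0,0.0005],"angular":[0,0,0],"grip":0}
    - {"travel":[0,0,0],"angular":[0,0,0],"grip":0}

```text
t: 10.02
eef_pos: [0.424, -0.1381, 0.0596]
eef_rot: [3.018, -0.808, -0.006]
ft_force: [-0.6, 0.8, 1.0]
width: 0.0182
```

```bash
python3 -c "
from h import *
tipinfo()"
```

```text
TIP r 49.3 az -120.5 z 83.0
t10.02 pos [ 424.  -138.1   59.6] yaw -120.0 nose -1.0 z [-0.008 -0.015 -1.   ] F [-0.6  0.8  1. ] T [0.15 0.03 0.09] w18.2 q6 0.07 q5 0.83
```

>>> drive_tool:
  motion:
    - {"travel":[0,-0.002,0],"angular":[0,0,0],"grip":0}
    - {"travel":[0,-0.002,0],"angular":[0,0,0],"grip":0}
    - {"travel":[0,-0.0015,0],"angular":[0,0,0],"grip":0}
    - {"travel":[0,0,0],"angular":[0,0,0],"grip":0}

```text
t: 10.35
eef_pos: [0.427, -0.133, 0.0595]
eef_rot: [3.019, -0.808, -0.006]
ft_force: [0.9, -0.1, 1.6]
width: 0.0183
```

>>> drive_tool:
  motion:
    - {"travel":[0,-0.001,0],"angular":[0,0,0],"grip":0}
    - {"travel":[0,-0.001,0],"angular":[0,0,0],"grip":0}
    - {"travel":[0,0,0],"angular":[0,0,0],"grip":0}

```text
t: 10.6
eef_pos: [0.4277, -0.1315, 0.0594]
eef_rot: [3.018, -0.808, -0.007]
ft_force: [-0.2, 0.5, 2.5]
width: 0.0184
```

```bash
python3 -c "
from h import *
tipinfo()"
```

```text
TIP r 41.7 az -120.7 z 82.8
t10.60 pos [ 427.7 -131.5   59.4] yaw -120.0 nose -1.0 z [-0.009 -0.015 -1.   ] F [-0.2  0.5  2.5] T [ 0.19 -0.1  -0.  ] w18.4 q6 0.08 q5 0.83
```

>>> drive_tool:
  motion:
    - {"travel":[0,-0.001,0],"angular":[0,0,0],"grip":0}
    - {"travel":[0,0,0],"angular":[0,0,0],"grip":0}

```text
t: 10.77
eef_pos: [0.428, -0.131, 0.0594]
eef_rot: [3.018, -0.808, -0.007]
ft_force: [-2.0, -2.8, 2.8]
width: 0.0182
```

>>> drive_tool:
  motion:
    - {"travel":[0,-0.001,0],"angular":[0,0,0],"grip":0}
    - {"travel":[0,0,0],"angular":[0,0,0],"grip":0}

```text
t: 10.93
eef_pos: [0.4285, -0.1301, 0.0594]
eef_rot: [3.018, -0.808, -0.007]
ft_force: [-2.0, -4.5, 2.9]
width: 0.0184
```

```bash
python3 -c "
from h import *
tipinfo()
from cell import camera
t=camera('top');np.savez('top2.npz',**t)
cv2.imwrite('pics/t9.png',cv2.resize(t['img'][240:310,330:410,::-1],None,fx=8,fy=8,interpolation=0))
"
```

```text
TIP r 40.1 az -120.7 z 82.8
t10.93 pos [ 428.5 -130.1   59.4] yaw -120.0 nose -1.0 z [-0.009 -0.016 -1.   ] F [-2.  -4.5  2.9] T [-0.45  0.24  0.02] w18.4 q6 0.09 q5 0.84
```

View pics/t9.png

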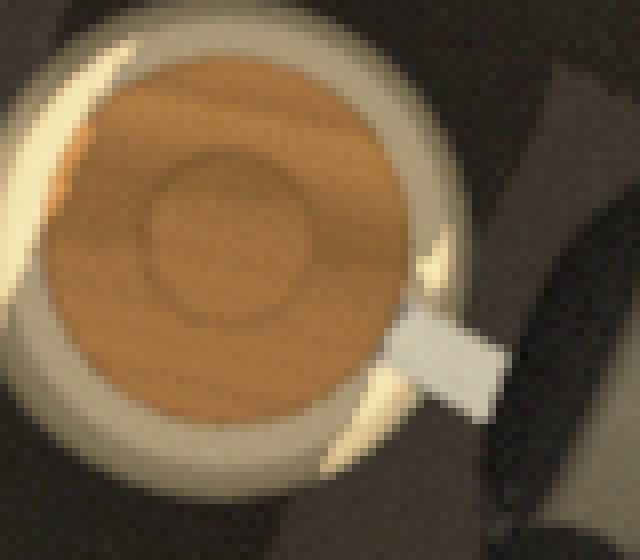

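>>> drive_tool:
  motion:
    - {"travel":[0,-0.0009,0.0023],"angular":[2,0,0],"grip":0}
    - {"travel":[0,-0.0009,0.0023],"angular":[2,0,0],"grip":0}
    - {"travel":[0,0,0],"angular":[0,0,0],"grip":0}

```text
t: 11.23
eef_pos: [0.4293, -0.1283, 0.0545]
eef_rot: [-2.983, 0.801, -0.021]
ft_force: [-0.2, 0.2, 3.5]
width: 0.0183
```

```bash
cat >>h.py <<'E'
def lidplane(c=None):
    """heights of the flange top round the axis (top camera) against the first picture, mm, by a plane fit"""
    from cell import camera
    c0=dict(np.load("top0.npz"));c=c or camera("top")
    o=[]
    for k in(c0,c):
        Q=cloud(k).reshape(-1,3);C=k["img"].reshape(-1,3).astype(int)
        h=cv2.cvtColor(k["img"],cv2.COLOR_RGB2HSV).reshape(-1,3)
        d=np.hypot(Q[:,0]-A[0],Q[:,1]-A[1])
        m=(d>.024)&(d<.039)&(h[:,1]>90)&(abs(Q[:,2]-.094)<.012)
        q=Q[m];B=np.c_[q[:,:2]-A,np.ones(len(q))];w=np.ones(len(q),bool)
        for _ in range(4):
            s=np.linalg.lstsq(B[w],q[w,2],rcond=None)[0];e=q[:,2]-B@s;w=abs(e)<2.5*np.std(e[w])
        o.append(s)
    s=o[1]-o[0]
    print("lid rise mid %.2f mm;"%(s[2]*1e3)," ".join("az%d %.2f"%(a,1e3*(s[2]+.043*(s[0]*np.cos(np.radians(a))+s[1]*np.sin(np.radians(a))))) for a in(-120,60,-30,150)),"tilt %.2f deg"%np.degrees(np.hypot(s[0],s[1])),"n",w.sum(),"resid %.2f"%(1e3*np.std(e[w])))
E
python3 -c "
from h import *
tipinfo()
lidplane(dict(np.load('top2.npz')));lidplane();tipinfo()"
```

```text
TIP r 40.0 az -120.7 z 83.6
t11.23 pos [ 429.3 -128.3   54.5] yaw -120.1 nose 3.1 z [ 0.027  0.047 -0.999] F [-0.2  0.2  3.5] T [ 0.31 -0.16  0.09] w18.3 q6 -0.03 q5 0.81
lid rise mid 0.42 mm; az-120 0.79 az60 0.05 az-30 0.24 az150 0.60 tilt 0.55 deg n 852 resid 2.03
lid rise mid 0.61 mm; az-120 1.41 az60 -0.18 az-30 0.51 az150 0.72 tilt 1.07 deg n 842 resid 2.04
TIP r 40.0 az -120.7 z 83.6
t11.28 pos [ 429.3 -128.3   54.6] yaw -120.1 nose 3.0 z [ 0.026  0.046 -0.999] F [-0.4 -0.4  2.7] T [ 0.08 -0.02  0.02] w18.0 q6 -0.03 q5 0.82
```

>>> drive_tool:
  motion:
    - {"travel":[0,-0.0012,0.0023],"angular":[2,0,0],"grip":0}
    - {"travel":[0,-0.0012,0.0023],"angular":[2,0,0],"grip":0}
    - {"travel":[0,0,0],"angular":[0,0,0],"grip":0}

```text
t: 11.53
eef_pos: [0.4306, -0.126, 0.0501]
eef_rot: [-2.919, 0.783, -0.047]
ft_force: [-0.2, 0.1, 3.3]
width: 0.0186
```

```bash
python3 -c "
from h import *
tipinfo()
lidplane();lidplane()"
```

```text
TIP r 39.6 az -120.8 z 84.5
t11.53 pos [ 430.6 -126.    50.1] yaw -120.0 nose 7.0 z [ 0.061  0.106 -0.992] F [-0.2  0.1  3.3] T [ 0.14 -0.03  0.04] w18.6 q6 -0.15 q5 0.80
lid rise mid 1.12 mm; az-120 2.20 az60 0.04 az-30 1.09 az150 1.15 tilt 1.44 deg n 850 resid 1.96
lid rise mid 1.07 mm; az-120 2.39 az60 -0.24 az-30 1.25 az150 0.90 tilt 1.76 deg n 844 resid 1.97
```

>>> drive_tool:
  motion:
    - {"travel":[0,0.0012,-0.0023],"angular":[-2,0,0],"grip":0}
    - {"travel":[0,0.0012,-0.0023],"angular":[-2,0,0],"grip":0}
    - {"travel":[0,0.0012,-0.0023],"angular":[-2,0,0],"grip":0}
    - {"travel":[0,0.006,0],"angular":[0,0,0],"grip":0}
    - {"travel":[0,0.015,-0.002],"angular":[0,0,0],"grip":0}
    - {"travel":[0,0.015,-0.015],"angular":[0,0,0],"grip":0}
    - {"travel":[0,0.005,-0.03],"angular":[0,0,0],"grip":0}
    - {"travel":[0,0,-0.02],"angular":[-1,0,0],"grip":0}

```text
t: 12.3
eef_pos: [0.4067, -0.1671, 0.124]
eef_rot: [-3.034, 0.815, 0.002]
ft_force: [0.7, -0.7, -0.9]
width: 0.0184
```

```bash
python3 - <<'E'
from h import *
tipinfo();lidplane();lidplane()
# route to az 60: rise to z, swing round
p,r=tcp_for(60,.065,.14);print(p)
rows([(status.state()["eef_pos"]*[1,1,0]+[0,0,.135],rot(-120)),],0)
print("joint",status.state()["joint_positions"])
E
```

```text
TIP r 83.4 az -120.5 z 148.8
t12.30 pos [ 406.7 -167.1  124. ] yaw -120.1 nose -0.0 z [-0.001  0.001 -1.   ] F [ 0.7 -0.7 -0.9] T [-0.04 -0.06 -0.02] w18.4 q6 -0.04 q5 1.00
lid rise mid 0.92 mm; az-120 2.41 az60 -0.57 az-30 0.78 az150 1.05 tilt 2.00 deg n 854 resid 2.02
lid rise mid 1.01 mm; az-120 2.21 az60 -0.18 az-30 1.05 az150 0.98 tilt 1.59 deg n 849 resid 1.95
[0.56135    0.09911388 0.1152    ]
--
{"travel":[0.0001, 0.0, -0.0095],"angular":[0.0, -0.3, 0.0],"grip":0},
joint [-5.61368076e-01  2.75229240e-01  1.85994049e+00 -1.62204714e-04
  1.00104968e+00 -3.80847874e-02]
```

>>> drive_tool:
  motion:
    - {"travel":[0,-0.034,0],"angular":[0,0,0],"grip":0}
    - {"travel":[0,-0.034,0],"angular":[0,0,0],"grip":0}
    - {"travel":[0,-0.034,0],"angular":[0,0,0],"grip":0}
    - {"travel":[0,-0.034,0],"angular":[0,0,0],"grip":0}
    - {"travel":[0,-0.034,0],"angular":[0,0,0],"grip":0}
    - {"travel":[0,-0.034,0],"angular":[0,0,0],"grip":0}
    - {"travel":[0,-0.034,0],"angular":[0,0,0],"grip":0}
    - {"travel":[0,-0.034,0],"angular":[0,0,0],"grip":0}

```text
t: 13.07
eef_pos: [0.5431, 0.0715, 0.1213]
eef_rot: [3.035, -0.811, -0.005]
ft_force: [0.3, -0.1, -1.9]
width: 0.0183
```

>>> drive_tool:
  motion:
    - {"travel":[0,-0.034,0],"angular":[0,0,0],"grip":0}
    - {"travel":[0,0,0],"angular":[0,0,-6.9],"grip":0}
    - {"travel":[0,0,0],"angular":[0,0,-6.9],"grip":0}
    - {"travel":[0,0,0],"angular":[0,0,-6.9],"grip":0}
    - {"travel":[0,0,0],"angular":[0,0,-6.9],"grip":0}
    - {"travel":[0,0,0],"angular":[0,0,-6.9],"grip":0}
    - {"travel":[0,0,0],"angular":[0,0,-6.9],"grip":0}
    - {"travel":[0,0,0],"angular":[0,0,-6.9],"grip":0}

```text
t: 13.73
eef_pos: [0.5595, 0.0993, 0.1211]
eef_rot: [-3.099, -0.511, 0.005]
ft_force: [0.4, -0.0, -1.4]
width: 0.0185
```

>>> drive_tool:
  motion:
    - {"travel":[0,0,0],"angular":[0,0,-6.9],"grip":0}
    - {"travel":[0,0,0],"angular":[0,0,-6.9],"grip":0}
    - {"travel":[0,0,0],"angular":[0,0,-6.9],"grip":0}
    - {"travel":[0,0,0],"angular":[0,0,-6.9],"grip":0}
    - {"travel":[0,0,0],"angular":[0,0,-6.9],"grip":0}
    - {"travel":[0,0,0],"angular":[0,0,-6.9],"grip":0}
    - {"travel":[0,0,0],"angular":[0,0,-6.9],"grip":0}
    - {"travel":[0,0,0],"angular":[0,0,-6.9],"grip":0}

```text
t: 14.4
eef_pos: [0.5595, 0.0992, 0.1211]
eef_rot: [-2.509, -1.887, 0.004]
ft_force: [0.5, -0.6, -0.5]
width: 0.0186
```

>>> drive_tool:
  motion:
    - {"travel":[0,0,0],"angular":[0,0,-6.9],"grip":0}
    - {"travel":[0,0,0],"angular":[0,0,-6.9],"grip":0}
    - {"travel":[0,0,0],"angular":[0,0,-6.9],"grip":0}
    - {"travel":[0,0,0],"angular":[0,0,-6.9],"grip":0}
    - {"travel":[0,0,0],"angular":[0,0,-6.9],"grip":0}
    - {"travel":[0,0,0],"angular":[0,0,-6.9],"grip":0}
    - {"travel":[0,0,0],"angular":[0,0,-6.9],"grip":0}
    - {"travel":[0,0,0],"angular":[0,0,-6.9],"grip":0}

```text
t: 15.07
eef_pos: [0.5595, 0.0992, 0.1211]
eef_rot: [-1.348, -2.834, 0.002]
ft_force: [0.8, -1.0, -0.6]
width: 0.0181
```

```bash
python3 - <<'E'
from h import *
tipinfo()
p,r=tcp_for(60,.049,.12,-1);p2,r=tcp_for(60,.049,.0885,-1)
rows([(p,r),(p2,r)],0,step=.015)
E
```

```text
TIP r 75.6 az 83.4 z 146.1
t15.07 pos [559.5  99.2 121.1] yaw 39.1 nose 0.1 z [-0.003  0.    -1.   ] F [ 0.8 -1.  -0.6] T [ 0.06  0.   -0.05] w18.1 q6 -2.21 q5 1.13
--
{"travel":[-0.0017, -0.0033, 0.0061],"angular":[-0.3, 0.0, -5.2],"grip":0},
{"travel":[-0.0014, -0.0034, 0.0062],"angular":[-0.2, 0.0, -5.2],"grip":0},
{"travel":[-0.0011, -0.0036, 0.0061],"angular":[-0.3, 0.0, -5.3],"grip":0},
{"travel":[-0.0008, -0.0037, 0.006],"angular":[-0.3, 0.0, -5.2],"grip":0},
{"travel":[0.0, -0.0002, 0.0105],"angular":[0.0, 0.0, 0.0],"grip":0},
{"travel":[0.0, -0.0002, 0.0105],"angular":[0.0, 0.0, 0.0],"grip":0},
{"travel":[0.0001, -0.0002, 0.0105],"angular":[0.0, 0.0, 0.0],"grip":0},
```

>>> drive_tool:
  motion:
    - {"travel":[-0.0017,-0.0033,0.006],"angular":[-0.3,0,-5.2],"grip":0}
    - {"travel":[-0.0014,-0.0034,0.006],"angular":[-0.2,0,-5.2],"grip":0}
    - {"travel":[-0.0011,-0.0036,0.006],"angular":[-0.3,0,-5.3],"grip":0}
    - {"travel":[-0.0008,-0.0037,0.006],"angular":[-0.3,0,-5.2],"grip":0}
    - {"travel":[0,0,0.01],"angular":[0,0,0],"grip":0}
    - {"travel":[0,0,0.01],"angular":[0,0,0],"grip":0}
    - {"travel":[0,0,0.008],"angular":[0,0,0],"grip":0}
    - {"travel":[0,0,0],"angular":[0,0,0],"grip":0}

```text
t: 15.73
eef_pos: [0.5535, 0.0861, 0.0684]
eef_rot: [0.824, 3.028, 0.025]
ft_force: [-0.1, -0.7, -0.8]
width: 0.0183
```

```bash
python3 -c "
from h import *
from cell import camera
tipinfo()
t=camera('top');s=camera('side')
cv2.imwrite('pics/t10.png',np.hstack([cv2.resize(t['img'][210:310,320:420,::-1],None,fx=4,fy=4,interpolation=0),cv2.resize(s['img'][220:320,260:360,::-1],None,fx=4,fy=4,interpolation=0)]))
tipinfo()
e=status.state();r=R.from_rotvec(e['eef_rot']);tp=e['eef_pos']+r.apply(TIP);print(proj(t,tp),proj(s,tp))
"
```

```text
TIP r 49.4 az 61.1 z 91.8
t15.73 pos [553.5  86.1  68.4] yaw 59.5 nose -0.9 z [ 0.008  0.015 -1.   ] F [-0.1 -0.7 -0.8] T [ 0.04  0.1  -0.07] w18.3 q6 -2.61 q5 0.98
TIP r 50.1 az 59.8 z 93.7
t15.83 pos [554.8  86.1  70.4] yaw 59.6 nose -1.0 z [ 0.011  0.015 -1.   ] F [ 0.7 -0.2 -0.5] T [-0.03  0.03 -0.02] w18.2 q6 -2.61 q5 0.98
[334.18267898 256.66564269] [308.38997521 263.56845386]
```

View pics/t10.png

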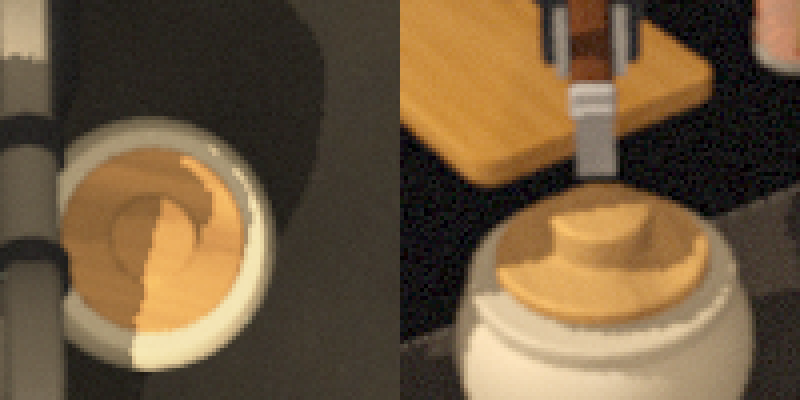

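>>> drive_tool:
  motion:
    - {"travel":[0,0,0.004],"angular":[0,0,0],"grip":0}
    - {"travel":[0,0,0.003],"angular":[0,0,0],"grip":0}
    - {"travel":[0,0,0.0015],"angular":[0,0,0],"grip":0}
    - {"travel":[0,0,0],"angular":[0,0,0],"grip":0}
    - {"travel":[0,0,0],"angular":[0,0,0],"grip":0}

```text
t: 16.25
eef_pos: [0.5552, 0.086, 0.0626]
eef_rot: [0.821, 3.024, 0.027]
ft_force: [0.4, -0.3, -1.2]
width: 0.0184
```

>>> drive_tool:
  motion:
    - {"travel":[0,0,0.001],"angular":[0,0,0],"grip":0}
    - {"travel":[0,0,0],"angular":[0,0,0],"grip":0}
    - {"travel":[0,0,0],"angular":[0,0,0],"grip":0}

```text
t: 16.5
eef_pos: [0.5552, 0.086, 0.0617]
eef_rot: [0.821, 3.024, 0.027]
ft_force: [0.9, 0.0, -0.8]
width: 0.0182
```

```bash
python3 -c "
from h import *
tipinfo()"
```

```text
TIP r 50.1 az 59.3 z 84.9
t16.50 pos [555.2  86.   61.7] yaw 59.6 nose -1.1 z [ 0.013  0.015 -1.   ] F [ 0.9  0.  -0.8] T [-0.03  0.01  0.06] w18.2 q6 -2.61 q5 0.96
```

>>> drive_tool:
  motion:
    - {"travel":[0,0,0.001],"angular":[0,0,0],"grip":0}
    - {"travel":[0,0,0],"angular":[0,0,0],"grip":0}

```text
t: 16.67
eef_pos: [0.5551, 0.086, 0.0605]
eef_rot: [0.821, 3.024, 0.027]
ft_force: [0.2, 0.5, -1.0]
width: 0.0181
```

>>> drive_tool:
  motion:
    - {"travel":[0,0,0.0005],"angular":[0,0,0],"grip":0}
    - {"travel":[0,0,0],"angular":[0,0,0],"grip":0}

```text
t: 16.83
eef_pos: [0.5551, 0.086, 0.06]
eef_rot: [0.821, 3.024, 0.027]
ft_force: [-0.4, -1.0, -1.5]
width: 0.0182
```

>>> drive_tool:
  motion:
    - {"travel":[0,0,0.0005],"angular":[0,0,0],"grip":0}
    - {"travel":[0,0,0],"angular":[0,0,0],"grip":0}

```text
t: 17.0
eef_pos: [0.5552, 0.086, 0.0595]
eef_rot: [0.821, 3.024, 0.027]
ft_force: [-0.2, 0.1, -1.1]
width: 0.0182
```

```bash
python3 -c "
from h import *
tipinfo()"
```

```text
TIP r 50.1 az 59.3 z 82.8
t17.00 pos [555.2  86.   59.5] yaw 59.6 nose -1.1 z [ 0.012  0.015 -1.   ] F [-0.2  0.1 -1.1] T [-0.   -0.   -0.03] w18.2 q6 -2.61 q5 0.96
```

>>> drive_tool:
  motion:
    - {"travel":[0,0,0.0005],"angular":[0,0,0],"grip":0}
    - {"travel":[0,0,0],"angular":[0,0,0],"grip":0}

```text
t: 17.17
eef_pos: [0.5552, 0.0861, 0.059]
eef_rot: [0.821, 3.024, 0.027]
ft_force: [0.0, 0.7, -0.7]
width: 0.0183
```

>>> drive_tool:
  motion:
    - {"travel":[0,0,0.0005],"angular":[0,0,0],"grip":0}
    - {"travel":[0,0,0],"angular":[0,0,0],"grip":0}

```text
t: 17.33
eef_pos: [0.5552, 0.0861, 0.0585]
eef_rot: [0.821, 3.024, 0.027]
ft_force: [0.3, -0.3, -1.1]
width: 0.0184
```

```bash
python3 -c "
from h import *
tipinfo()
from cell import camera
s=camera('side')
cv2.imwrite('pics/s11.png',cv2.resize(s['img'][220:290,270:360,::-1],None,fx=8,fy=8,interpolation=0))"
```

```text
TIP r 50.2 az 59.4 z 81.8
t17.33 pos [555.2  86.1  58.5] yaw 59.6 nose -1.1 z [ 0.012  0.015 -1.   ] F [ 0.3 -0.3 -1.1] T [-0.01  0.01 -0.04] w18.4 q6 -2.61 q5 0.96
```

View pics/s11.png

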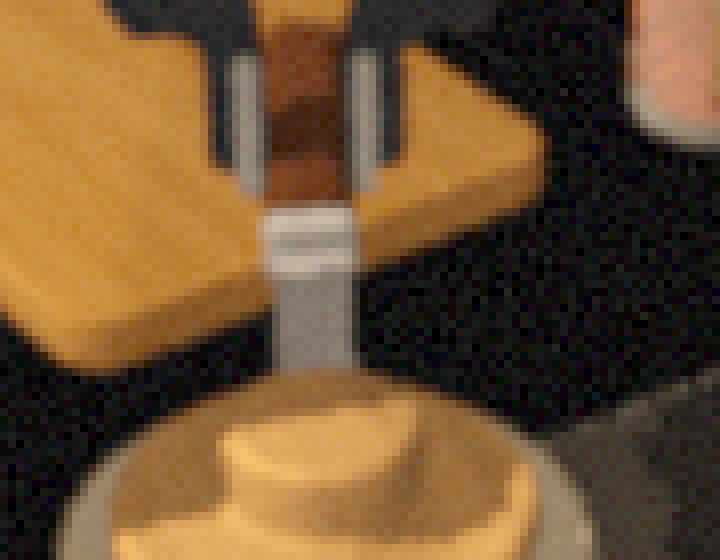

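>>> drive_tool:
  motion:
    - {"travel":[0,0,-0.003],"angular":[0,0,0],"grip":0}
    - {"travel":[0,-0.003,0],"angular":[0,0,0],"grip":0}
    - {"travel":[0,0,0.0025],"angular":[0,0,0],"grip":0}
    - {"travel":[0,0,0.0005],"angular":[0,0,0],"grip":0}
    - {"travel":[0,0,0],"angular":[0,0,0],"grip":0}

```text
t: 17.8
eef_pos: [0.5539, 0.0833, 0.0587]
eef_rot: [0.821, 3.023, 0.027]
ft_force: [-0.4, 0.2, 1.9]
width: 0.0181
```

>>> drive_tool:
  motion:
    - {"travel":[0,0,0.0005],"angular":[0,0,0],"grip":0}
    - {"travel":[0,0,0],"angular":[0,0,0],"grip":0}

```text
t: 17.97
eef_pos: [0.5538, 0.0834, 0.0582]
eef_rot: [0.821, 3.024, 0.027]
ft_force: [-0.7, -1.0, 2.9]
width: 0.0183
```

>>> drive_tool:
  motion:
    - {"travel":[0,0,0.0005],"angular":[0,0,0],"grip":0}
    - {"travel":[0,0,0],"angular":[0,0,0],"grip":0}

```text
t: 18.13
eef_pos: [0.5538, 0.0836, 0.0576]
eef_rot: [0.821, 3.024, 0.027]
ft_force: [0.2, 0.0, 2.7]
width: 0.0183
```

```bash
python3 -c "
from h import *
tipinfo()"
```

```text
TIP r 47.3 az 59.2 z 80.8
t18.13 pos [553.8  83.6  57.6] yaw 59.6 nose -1.1 z [ 0.013  0.015 -1.   ] F [0.2 0.  2.7] T [-0.28  0.08  0.06] w18.3 q6 -2.62 q5 0.95
```

>>> drive_tool:
  motion:
    - {"travel":[0,-0.002,-0.0008],"angular":[0,0,0],"grip":0}
    - {"travel":[0,-0.002,0],"angular":[0,0,0],"grip":0}
    - {"travel":[0,0,0],"angular":[0,0,0],"grip":0}

```text
t: 18.38
eef_pos: [0.5513, 0.0798, 0.0581]
eef_rot: [0.821, 3.024, 0.027]
ft_force: [0.7, -0.5, 1.7]
width: 0.0183
```

>>> drive_tool:
  motion:
    - {"travel":[0,-0.001,0],"angular":[0,0,0],"grip":0}
    - {"travel":[0,-0.001,0],"angular":[0,0,0],"grip":0}
    - {"travel":[0,0,0],"angular":[0,0,0],"grip":0}

```text
t: 18.63
eef_pos: [0.5505, 0.0781, 0.0582]
eef_rot: [0.821, 3.024, 0.027]
ft_force: [-0.5, -0.5, 1.0]
width: 0.0186
```

>>> drive_tool:
  motion:
    - {"travel":[0,-0.001,0],"angular":[0,0,0],"grip":0}
    - {"travel":[0,0,0],"angular":[0,0,0],"grip":0}

```text
t: 18.8
eef_pos: [0.5501, 0.0773, 0.0582]
eef_rot: [0.821, 3.024, 0.027]
ft_force: [-0.1, 0.4, 0.7]
width: 0.0181
```

```bash
python3 -c "
from h import *
tipinfo()
from cell import camera
s=camera('side')
cv2.imwrite('pics/s12.png',cv2.resize(s['img'][220:290,270:360,::-1],None,fx=8,fy=8,interpolation=0))"
```

```text
TIP r 40.1 az 59.2 z 81.5
t18.80 pos [550.1  77.3  58.2] yaw 59.6 nose -1.1 z [ 0.012  0.015 -1.   ] F [-0.1  0.4  0.7] T [-0.18  0.15  0.04] w18.1 q6 -2.63 q5 0.95
```

View pics/s12.png

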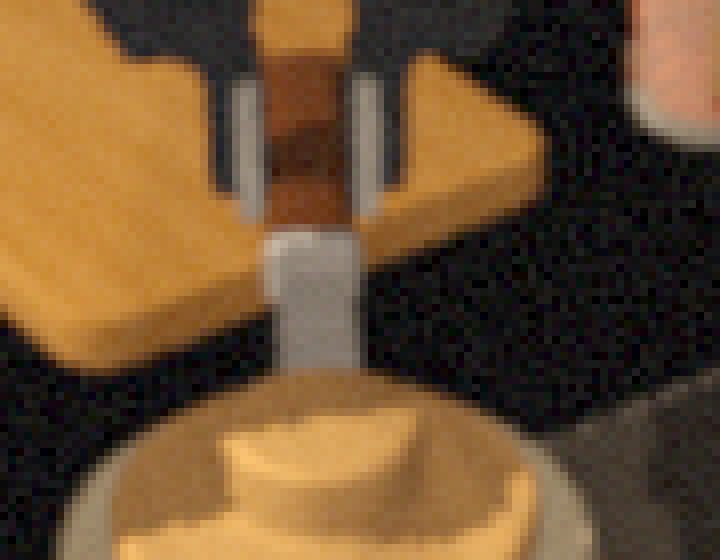

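>>> drive_tool:
  motion:
    - {"travel":[0,-0.001,0],"angular":[0,0,0],"grip":0}
    - {"travel":[0,0,0],"angular":[0,0,0],"grip":0}

```text
t: 19.02
eef_pos: [0.5498, 0.0767, 0.0582]
eef_rot: [0.821, 3.023, 0.028]
ft_force: [1.1, 1.6, 1.9]
width: 0.018
```

>>> drive_tool:
  motion:
    - {"travel":[0,-0.001,0],"angular":[0,0,0],"grip":0}
    - {"travel":[0,0,0],"angular":[0,0,0],"grip":0}

```text
t: 19.18
eef_pos: [0.5495, 0.0759, 0.0583]
eef_rot: [0.821, 3.023, 0.028]
ft_force: [1.7, 2.1, 1.9]
width: 0.0184
```

>>> drive_tool:
  motion:
    - {"travel":[0,-0.001,0],"angular":[0,0,0],"grip":0}
    - {"travel":[0,0,0],"angular":[0,0,0],"grip":0}

```text
t: 19.35
eef_pos: [0.5488, 0.0749, 0.0583]
eef_rot: [0.821, 3.023, 0.028]
ft_force: [1.7, 2.2, 2.0]
width: 0.0181
```

```bash
python3 -c "
from h import *
tipinfo()"
```

```text
TIP r 37.3 az 59.0 z 81.5
t19.35 pos [548.8  74.9  58.3] yaw 59.6 nose -1.1 z [ 0.013  0.015 -1.   ] F [1.7 2.2 2. ] T [ 0.27 -0.18  0.  ] w18.1 q6 -2.63 q5 0.94
```

>>> drive_tool:
  motion:
    - {"travel":[0,-0.001,0.0023],"angular":[2,0,0],"grip":0}
    - {"travel":[0,-0.001,0.0023],"angular":[2,0,0],"grip":0}
    - {"travel":[0,-0.001,0.0023],"angular":[2,0,0],"grip":0}
    - {"travel":[0,0,0],"angular":[0,0,0],"grip":0}

```text
t: 19.68
eef_pos: [0.5469, 0.0723, 0.0507]
eef_rot: [-0.815, -3.01, 0.134]
ft_force: [-0.1, -0.3, 3.1]
width: 0.0182
```

```bash
python3 -c "
from h import *
tipinfo();lidplane();lidplane()"
```

```text
TIP r 37.1 az 59.4 z 82.5
t19.68 pos [546.9  72.3  50.7] yaw 59.7 nose 5.1 z [-0.042 -0.077 -0.996] F [-0.1 -0.3  3.1] T [-0.31  0.06  0.02] w18.2 q6 -2.52 q5 1.01
lid rise mid 1.38 mm; az-120 0.80 az60 1.96 az-30 1.63 az150 1.12 tilt 0.84 deg n 855 resid 2.12
lid rise mid 1.45 mm; az-120 1.01 az60 1.88 az-30 1.50 az150 1.39 tilt 0.58 deg n 848 resid 1.89
```

>>> drive_tool:
  motion:
    - {"travel":[0,-0.001,0.0023],"angular":[2,0,0],"grip":0}
    - {"travel":[0,-0.001,0.0023],"angular":[2,0,0],"grip":0}
    - {"travel":[0,-0.001,0.0023],"angular":[2,0,0],"grip":0}
    - {"travel":[0,0,0],"angular":[0,0,0],"grip":0}

```text
t: 20.12
eef_pos: [0.5449, 0.069, 0.0443]
eef_rot: [-0.807, -2.973, 0.287]
ft_force: [-0.5, 0.4, 3.2]
width: 0.0188
```

```bash
python3 -c "
from h import *
tipinfo();lidplane();lidplane()"
```

```text
TIP r 36.9 az 59.5 z 83.8
t20.12 pos [544.9  69.   44.3] yaw 59.6 nose 11.0 z [-0.094 -0.166 -0.982] F [-0.5  0.4  3.2] T [-0.13  0.11  0.02] w18.8 q6 -2.44 q5 1.09
lid rise mid 1.54 mm; az-120 0.21 az60 2.86 az-30 1.21 az150 1.87 tilt 1.81 deg n 849 resid 1.95
lid rise mid 1.43 mm; az-120 -0.05 az60 2.91 az-30 1.49 az150 1.38 tilt 1.98 deg n 846 resid 1.98
```

>>> drive_tool:
  motion:
    - {"travel":[0,-0.0012,0.0023],"angular":[2,0,0],"grip":0}
    - {"travel":[0,-0.0012,0.0023],"angular":[2,0,0],"grip":0}
    - {"travel":[0,-0.0012,0.0023],"angular":[2,0,0],"grip":0}
    - {"travel":[0,0,0],"angular":[0,0,0],"grip":0}

```text
t: 20.55
eef_pos: [0.5424, 0.0647, 0.0384]
eef_rot: [-0.795, -2.93, 0.437]
ft_force: [-0.4, 1.5, 2.5]
width: 0.0184
```

```bash
python3 -c "
from h import *
from cell import camera
tipinfo();lidplane();lidplane()
s=camera('side')
cv2.imwrite('pics/s13.png',cv2.resize(s['img'][220:320,260:380,::-1],None,fx=6,fy=6,interpolation=0))"
```

```text
TIP r 36.4 az 59.5 z 85.4
t20.55 pos [542.4  64.7  38.4] yaw 59.6 nose 16.9 z [-0.145 -0.253 -0.957] F [-0.4  1.5  2.5] T [-0.04  0.01  0.02] w18.4 q6 -2.36 q5 1.17
lid rise mid 2.42 mm; az-120 -0.69 az60 5.54 az-30 2.11 az150 2.73 tilt 4.17 deg n 843 resid 1.90
lid rise mid 2.36 mm; az-120 -0.63 az60 5.36 az-30 1.62 az150 3.10 tilt 4.11 deg n 853 resid 2.00
```

View pics/s13.png

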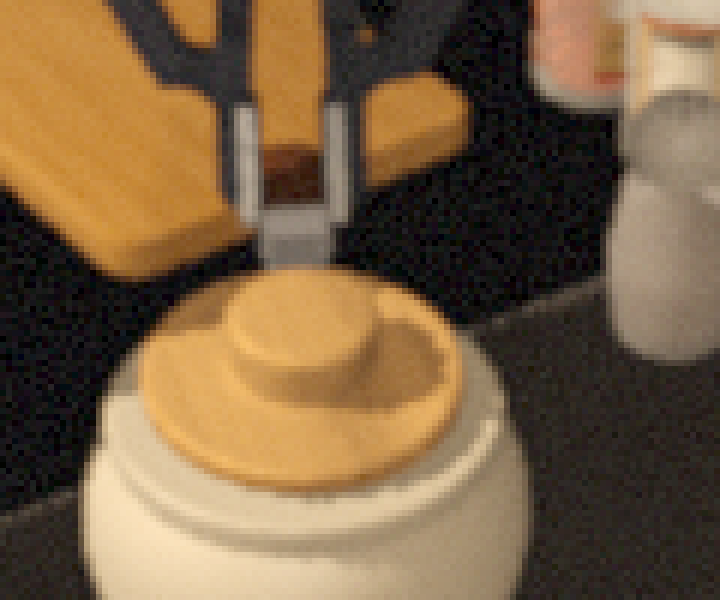

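>>> drive_tool:
  motion:
    - {"travel":[0,0.0022,-0.0046],"angular":[-4,0,0],"grip":0}
    - {"travel":[0,0.002,-0.0046],"angular":[-4,0,0],"grip":0}
    - {"travel":[0,0.002,-0.0046],"angular":[-4,0,0],"grip":0}
    - {"travel":[0,0.01,-0.0005],"angular":[-2,0,0],"grip":0}
    - {"travel":[0,0.02,-0.004],"angular":[-3,0,0],"grip":0}
    - {"travel":[0,0.01,-0.02],"angular":[0,0,0],"grip":0}
    - {"travel":[0,0,-0.03],"angular":[0,0,0],"grip":0}
    - {"travel":[0,0,-0.015],"angular":[0,0,0],"grip":0}

```text
t: 21.37
eef_pos: [0.568, 0.1068, 0.1212]
eef_rot: [0.822, 3.026, 0.003]
ft_force: [1.4, -0.7, -0.6]
width: 0.0185
```

```bash
python3 -c "
from h import *
from cell import camera
tipinfo();lidplane();lidplane();tipinfo()
s=camera('side')
cv2.imwrite('pics/s14.png',cv2.resize(s['img'][160:320,240:400,::-1],None,fx=4,fy=4,interpolation=0))"
```

```text
TIP r 74.9 az 59.1 z 145.7
t21.37 pos [568.  106.8 121.2] yaw 59.6 nose -0.2 z [ 0.007  0.    -1.   ] F [ 1.4 -0.7 -0.6] T [0. 0. 0.] w18.5 q6 -2.56 q5 1.13
lid rise mid 2.38 mm; az-120 -0.88 az60 5.64 az-30 1.27 az150 3.49 tilt 4.59 deg n 849 resid 2.00
lid rise mid 2.54 mm; az-120 -0.53 az60 5.60 az-30 1.44 az150 3.64 tilt 4.34 deg n 845 resid 1.86
TIP r 75.2 az 58.6 z 145.9
t21.47 pos [568.8 106.7 121.5] yaw 59.6 nose -0.3 z [ 0.01  0.   -1.  ] F [-0.2 -0.4 -2. ] T [-0.02 -0.02 -0.  ] w18.7 q6 -2.56 q5 1.13
```

View pics/s14.png

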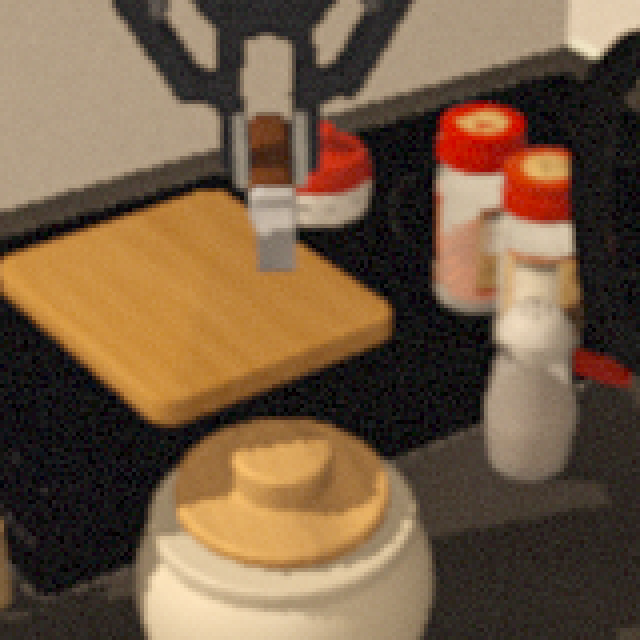

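>>> drive_tool:
  motion:
    - {"travel":[0,-0.033,0],"angular":[0,0,0],"grip":0}
    - {"travel":[0,-0.0335,0],"angular":[0,0,0],"grip":0}
    - {"travel":[0,-0.0335,0],"angular":[0,0,0],"grip":0}
    - {"travel":[0,-0.0335,0],"angular":[0,0,0],"grip":0}
    - {"travel":[0,-0.0335,0],"angular":[0,0,0],"grip":0}
    - {"travel":[0,-0.0335,0],"angular":[0,0,0],"grip":0}
    - {"travel":[0,-0.0335,0],"angular":[0,0,0],"grip":0}
    - {"travel":[0,-0.0335,0],"angular":[0,0,0],"grip":0}

```text
t: 22.18
eef_pos: [0.4296, -0.1244, 0.1166]
eef_rot: [0.823, 3.031, 0.002]
ft_force: [-0.3, -0.4, -1.6]
width: 0.0179
```

>>> drive_tool:
  motion:
    - {"travel":[0,-0.0335,0],"angular":[0,0,0],"grip":0}
    - {"travel":[0,0,0],"angular":[0,0,7],"grip":0}
    - {"travel":[0,0,0],"angular":[0,0,7],"grip":0}
    - {"travel":[0,0,0],"angular":[0,0,7],"grip":0}
    - {"travel":[0,0,0],"angular":[0,0,7],"grip":0}
    - {"travel":[0,0,0],"angular":[0,0,7],"grip":0}
    - {"travel":[0,0,0],"angular":[0,0,7],"grip":0}
    - {"travel":[0,0,0],"angular":[0,0,7],"grip":0}

```text
t: 22.85
eef_pos: [0.4164, -0.1472, 0.1164]
eef_rot: [2.022, 2.402, -0.013]
ft_force: [-0.2, 0.5, -1.1]
width: 0.0182
```

>>> drive_tool:
  motion:
    - {"travel":[0,0,0],"angular":[0,0,7],"grip":0}
    - {"travel":[0,0,0],"angular":[0,0,7],"grip":0}
    - {"travel":[0,0,0],"angular":[0,0,7],"grip":0}
    - {"travel":[0,0,0],"angular":[0,0,7],"grip":0}
    - {"travel":[0,0,0],"angular":[0,0,7],"grip":0}
    - {"travel":[0,0,0],"angular":[0,0,7],"grip":0}
    - {"travel":[0,0,0],"angular":[0,0,7],"grip":0}
    - {"travel":[0,0,0],"angular":[0,0,7],"grip":0}

```text
t: 23.52
eef_pos: [0.4163, -0.1471, 0.1164]
eef_rot: [2.91, 1.17, -0.01]
ft_force: [-0.1, 0.3, -1.0]
width: 0.0187
```

>>> drive_tool:
  motion:
    - {"travel":[0,0,0],"angular":[0,0,7],"grip":0}
    - {"travel":[0,0,0],"angular":[0,0,7],"grip":0}
    - {"travel":[0,0,0],"angular":[0,0,7],"grip":0}
    - {"travel":[0,0,0],"angular":[0,0,7],"grip":0}
    - {"travel":[0,0,0],"angular":[0,0,7],"grip":0}
    - {"travel":[0,0,0],"angular":[0,0,7],"grip":0}
    - {"travel":[0,0,0],"angular":[0,0,7],"grip":0}
    - {"travel":[0,0,0],"angular":[0,0,7],"grip":0}

```text
t: 24.18
eef_pos: [0.4164, -0.1472, 0.1164]
eef_rot: [3.116, -0.332, -0.005]
ft_force: [0.5, 0.5, 0.3]
width: 0.0181
```

```bash
python3 - <<'E'
from h import *
tipinfo()
p,r=tcp_for(-120,.050,.12,-1);p2,r=tcp_for(-120,.050,.0895,-1)
rows([(p,r),(p2,r)],0,step=.015)
E
```

```text
TIP r 70.3 az -142.4 z 140.6
t24.18 pos [ 416.4 -147.2  116.4] yaw -102.2 nose -0.5 z [-0.004 -0.007 -1.   ] F [0.5 0.5 0.3] T [ 0.02  0.02 -0.06] w18.1 q6 -0.29 q5 0.98
--
{"travel":[0.0019, -0.0033, 0.0066],"angular":[-0.2, 0.0, 5.9],"grip":0},
{"travel":[0.0016, -0.0035, 0.0065],"angular":[-0.1, -0.1, 6.0],"grip":0},
{"travel":[0.0011, -0.0036, 0.0066],"angular":[-0.2, 0.0, 5.9],"grip":0},
{"travel":[0.0, -0.0002, 0.0102],"angular":[0.0, 0.0, 0.0],"grip":0},
{"travel":[0.0, -0.0002, 0.0101],"angular":[0.0, 0.0, 0.0],"grip":0},
{"travel":[0.0, -0.0001, 0.0102],"angular":[0.0, 0.0, 0.0],"grip":0},
```

>>> drive_tool:
  motion:
    - {"travel":[0.002,-0.0033,0.0066],"angular":[-0.2,0,5.9],"grip":0}
    - {"travel":[0.0015,-0.0035,0.0066],"angular":[-0.1,0,6],"grip":0}
    - {"travel":[0.001,-0.0036,0.0066],"angular":[-0.2,0,5.9],"grip":0}
    - {"travel":[0,0,0.01],"angular":[0,0,0],"grip":0}
    - {"travel":[0,0,0.01],"angular":[0,0,0],"grip":0}
    - {"travel":[0,0,0.009],"angular":[0,0,0],"grip":0}
    - {"travel":[0,0,0],"angular":[0,0,0],"grip":0}

```text
t: 24.77
eef_pos: [0.423, -0.139, 0.0666]
eef_rot: [3.021, -0.799, -0.007]
ft_force: [0.1, 0.3, -1.6]
width: 0.0184
```

```bash
python3 -c "
from h import *
tipinfo()
from cell import camera
t=camera('top');lidplane(t)
cv2.imwrite('pics/t15.png',cv2.resize(t['img'][240:310,330:410,::-1],None,fx=8,fy=8,interpolation=0))
tipinfo()"
```

```text
TIP r 50.6 az -121.5 z 90.0
t24.77 pos [ 423.  -139.    66.6] yaw -119.6 nose -1.0 z [-0.009 -0.015 -1.   ] F [ 0.1  0.3 -1.6] T [ 0.06  0.   -0.01] w18.4 q6 0.06 q5 0.85
lid rise mid 2.34 mm; az-120 -0.67 az60 5.36 az-30 1.24 az150 3.44 tilt 4.27 deg n 853 resid 2.00
TIP r 50.5 az -120.7 z 91.0
t24.82 pos [ 423.6 -139.2   67.6] yaw -119.6 nose -1.0 z [-0.008 -0.015 -1.   ] F [ 0.1  0.2 -0.5] T [ 0.03 -0.06 -0.02] w18.2 q6 0.06 q5 0.85
```

View pics/t15.png

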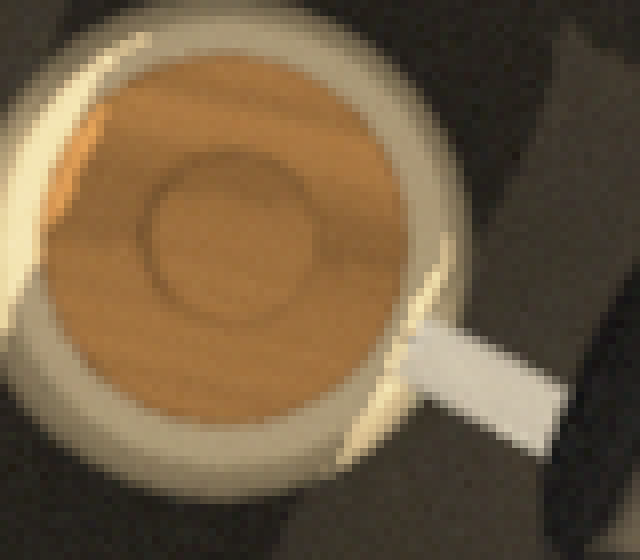

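>>> drive_tool:
  motion:
    - {"travel":[0,-0.001,0.003],"angular":[0,0,0],"grip":0}
    - {"travel":[0,-0.001,0.003],"angular":[0,0,0],"grip":0}
    - {"travel":[0,0,0.001],"angular":[0,0,0],"grip":0}
    - {"travel":[0,0,0],"angular":[0,0,0],"grip":0}
    - {"travel":[0,0,0.0005],"angular":[0,0,0],"grip":0}
    - {"travel":[0,0,0],"angular":[0,0,0],"grip":0}

```text
t: 25.32
eef_pos: [0.4262, -0.1382, 0.0617]
eef_rot: [3.02, -0.798, 0.001]
ft_force: [0.3, -0.5, -1.2]
width: 0.0183
```

>>> drive_tool:
  motion:
    - {"travel":[0,0,0.0005],"angular":[0,0,0],"grip":0}
    - {"travel":[0,0,0],"angular":[0,0,0],"grip":0}

```text
t: 25.48
eef_pos: [0.4261, -0.1382, 0.0611]
eef_rot: [3.02, -0.798, 0.001]
ft_force: [0.6, 0.3, -0.9]
width: 0.0183
```

>>> drive_tool:
  motion:
    - {"travel":[0,0,0.0005],"angular":[0,0,0],"grip":0}
    - {"travel":[0,0,0],"angular":[0,0,0],"grip":0}

```text
t: 25.65
eef_pos: [0.4261, -0.1382, 0.0606]
eef_rot: [3.02, -0.798, 0.001]
ft_force: [0.2, -0.8, -0.9]
width: 0.0182
```

```bash
python3 -c "
from h import *
tipinfo()"
```

```text
TIP r 48.4 az -119.0 z 84.0
t25.65 pos [ 426.1 -138.2   60.6] yaw -119.6 nose -1.0 z [-0.004 -0.017 -1.   ] F [ 0.2 -0.8 -0.9] T [ 0.02  0.05 -0.02] w18.2 q6 0.06 q5 0.83
```

>>> drive_tool:
  motion:
    - {"travel":[0,0,0.0005],"angular":[0,0,0],"grip":0}
    - {"travel":[0,0,0],"angular":[0,0,0],"grip":0}

```text
t: 25.82
eef_pos: [0.426, -0.1382, 0.06]
eef_rot: [3.02, -0.798, 0.0]
ft_force: [-0.3, 0.3, -1.0]
width: 0.0182
```

>>> drive_tool:
  motion:
    - {"travel":[0,0,0.0005],"angular":[0,0,0],"grip":0}
    - {"travel":[0,0,0],"angular":[0,0,0],"grip":0}

```text
t: 25.98
eef_pos: [0.426, -0.1382, 0.0595]
eef_rot: [3.02, -0.798, 0.0]
ft_force: [-0.5, -1.2, -1.2]
width: 0.0185
```

>>> drive_tool:
  motion:
    - {"travel":[0,0,0.0005],"angular":[0,0,0],"grip":0}
    - {"travel":[0,0,0],"angular":[0,0,0],"grip":0}

```text
t: 26.15
eef_pos: [0.426, -0.1382, 0.059]
eef_rot: [3.02, -0.798, 0.0]
ft_force: [-0.4, -0.2, -0.9]
width: 0.0184
```

>>> drive_tool:
  motion:
    - {"travel":[0,0,0.0005],"angular":[0,0,0],"grip":0}
    - {"travel":[0,0,0],"angular":[0,0,0],"grip":0}

```text
t: 26.32
eef_pos: [0.426, -0.1382, 0.0585]
eef_rot: [3.02, -0.798, 0.0]
ft_force: [0.2, -0.5, -1.5]
width: 0.0182
```

>>> drive_tool:
  motion:
    - {"travel":[0,0,0.0005],"angular":[0,0,0],"grip":0}
    - {"travel":[0,0,0],"angular":[0,0,0],"grip":0}

```text
t: 26.48
eef_pos: [0.426, -0.1382, 0.058]
eef_rot: [3.02, -0.798, 0.0]
ft_force: [-0.0, 0.6, -0.8]
width: 0.0184
```

>>> drive_tool:
  motion:
    - {"travel":[0,0,0.0005],"angular":[0,0,0],"grip":0}
    - {"travel":[0,0,0],"angular":[0,0,0],"grip":0}

```text
t: 26.65
eef_pos: [0.426, -0.1382, 0.0575]
eef_rot: [3.02, -0.798, 0.001]
ft_force: [-0.1, -0.4, -0.7]
width: 0.0184
```

```bash
python3 -c "
from h import *
tipinfo()
from cell import camera
t=camera('side')
cv2.imwrite('pics/s16.png',cv2.resize(t['img'][255:355,260:360,::-1],None,fx=6,fy=6,interpolation=0))"
```

```text
TIP r 48.4 az -119.0 z 81.0
t26.65 pos [ 426.  -138.2   57.5] yaw -119.6 nose -1.0 z [-0.004 -0.017 -1.   ] F [-0.1 -0.4 -0.7] T [ 0.05 -0.01 -0.01] w18.4 q6 0.06 q5 0.82
```

View pics/s16.png

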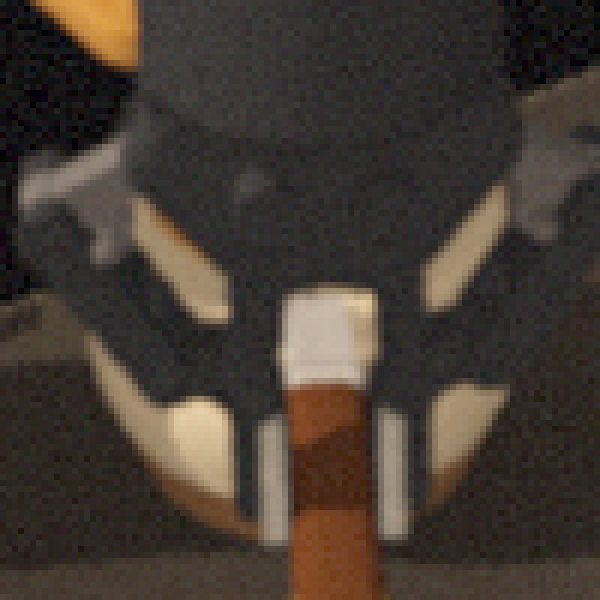

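```bash
cat >>h.py <<'E'
def prisepitch(c=None):
    from cell import camera
    c=c or camera("side");P=cloud(c)
    e=status.state();r=R.from_rotvec(e["eef_rot"])
    L=r.inv().apply((P.reshape(-1,3)-e["eef_pos"]))
    h=cv2.cvtColor(c["img"],cv2.COLOR_RGB2HSV).reshape(-1,3)
    m=(h[:,1]>140)&(h[:,0]<14)&(abs(L[:,0])<.008)&(abs(L[:,1])<.055)&(abs(L[:,2]+.04)<.02)
    b=np.polyfit(L[m,1],L[m,2],1);res=L[m,2]-np.polyval(b,L[m,1]);k=abs(res)<.004;b=np.polyfit(L[m,1][k],L[m,2][k],1)
    print("handle top in tool frame: z at 0 %.1f mm, nose up vs tool %.2f deg, n %d, y %.0f..%.0f"%(b[1]*1e3,np.degrees(np.arctan(b[0])),k.sum(),1e3*L[m,1].min(),1e3*L[m,1].max()))
E
python3 - <<'E'
from h import *
prisepitch();prisepitch()
e=dict(np.load("side1.npz"))
# baseline: pose at that time
import h
s0=dict(eef_pos=np.array([.415,-.1504,.0888]),eef_rot=np.array([-3.033,.817,.004]))
h.status=type("S",(),{"state":staticmethod(lambda:s0)});h.prisepitch(e)
E
```

```text
handle top in tool frame: z at 0 -41.9 mm, nose up vs tool 3.24 deg, n 533, y -30..55
handle top in tool frame: z at 0 -42.0 mm, nose up vs tool 3.20 deg, n 528, y -29..55
handle top in tool frame: z at 0 -41.9 mm, nose up vs tool 1.01 deg, n 568, y -30..55
```

```bash
sed -i 's/^TIP=.*/TIP=np.array([0,-.0797,-.0279])/' h.py; grep -n ^TIP h.py
```

```text
44:TIP=np.array([0,-.0797,-.0279])
```

>>> drive_tool:
  motion:
    - {"travel":[0,0.0008,-0.0024],"angular":[-1.7,0,0],"grip":0}
    - {"travel":[0,0,0.0005],"angular":[0,0,0],"grip":0}
    - {"travel":[0,0,0],"angular":[0,0,0],"grip":0}

```text
t: 27.05
eef_pos: [0.426, -0.1387, 0.0595]
eef_rot: [2.993, -0.79, -0.01]
ft_force: [0.2, 0.7, -0.7]
width: 0.018
```

>>> drive_tool:
  motion:
    - {"travel":[0,0,0.0005],"angular":[0,0,0],"grip":0}
    - {"travel":[0,0,0],"angular":[0,0,0],"grip":0}

```text
t: 27.22
eef_pos: [0.4258, -0.1389, 0.059]
eef_rot: [2.993, -0.791, -0.01]
ft_force: [-0.2, 0.3, 1.8]
width: 0.0181
```

>>> drive_tool:
  motion:
    - {"travel":[0,0,0.0005],"angular":[0,0,0],"grip":0}
    - {"travel":[0,0,0],"angular":[0,0,0],"grip":0}

```text
t: 27.38
eef_pos: [0.4258, -0.1391, 0.0586]
eef_rot: [2.992, -0.792, -0.01]
ft_force: [-0.5, 0.5, 2.8]
width: 0.0184
```

```bash
python3 -c "
from h import *
tipinfo();prisepitch()"
```

```text
TIP r 48.4 az -118.8 z 82.8
t27.38 pos [ 425.8 -139.1   58.6] yaw -119.6 nose -2.7 z [-0.018 -0.043 -0.999] F [-0.5  0.5  2.8] T [ 0.41 -0.12  0.01] w18.4 q6 0.11 q5 0.83
handle top in tool frame: z at 0 -42.0 mm, nose up vs tool 4.20 deg, n 516, y -29..55
```

>>> drive_tool:
  motion:
    - {"travel":[0,-0.002,-0.0005],"angular":[0,0,0],"grip":0}
    - {"travel":[0,-0.002,0],"angular":[0,0,0],"grip":0}
    - {"travel":[0,-0.0015,0],"angular":[0,0,0],"grip":0}
    - {"travel":[0,0,0],"angular":[0,0,0],"grip":0}

```text
t: 27.77
eef_pos: [0.4286, -0.134, 0.0588]
eef_rot: [2.992, -0.791, -0.011]
ft_force: [1.4, 1.5, 3.5]
width: 0.0183
```

>>> drive_tool:
  motion:
    - {"travel":[0,-0.001,0],"angular":[0,0,0],"grip":0}
    - {"travel":[0,0,0],"angular":[0,0,0],"grip":0}

```text
t: 27.93
eef_pos: [0.429, -0.1332, 0.0588]
eef_rot: [2.992, -0.791, -0.011]
ft_force: [0.3, 0.1, 3.4]
width: 0.018
```

>>> drive_tool:
  motion:
    - {"travel":[0,-0.001,0],"angular":[0,0,0],"grip":0}
    - {"travel":[0,0,0],"angular":[0,0,0],"grip":0}

```text
t: 28.1
eef_pos: [0.4294, -0.1325, 0.0587]
eef_rot: [2.992, -0.791, -0.011]
ft_force: [-0.3, -1.2, 3.9]
width: 0.0184
```

```bash
python3 -c "
from h import *
tipinfo()"
```

```text
TIP r 40.9 az -118.8 z 82.8
t28.10 pos [ 429.4 -132.5   58.7] yaw -119.6 nose -2.7 z [-0.019 -0.043 -0.999] F [-0.3 -1.2  3.9] T [ 0.06 -0.04 -0.01] w18.4 q6 0.13 q5 0.83
```

>>> drive_tool:
  motion:
    - {"travel":[0,-0.001,0],"angular":[0,0,0],"grip":0}
    - {"travel":[0,-0.001,0],"angular":[0,0,0],"grip":0}
    - {"travel":[0,0,0],"angular":[0,0,0],"grip":0}

```text
t: 28.35
eef_pos: [0.4305, -0.1306, 0.0586]
eef_rot: [2.992, -0.791, -0.011]
ft_force: [-0.6, -1.0, 3.2]
width: 0.018
```

```bash
python3 -c "
from h import *
tipinfo();lidplane();lidplane()"
```

```text
TIP r 38.8 az -118.7 z 82.8
t28.35 pos [ 430.5 -130.6   58.6] yaw -119.6 nose -2.7 z [-0.019 -0.043 -0.999] F [-0.6 -1.   3.2] T [ 0.18 -0.05  0.  ] w18.0 q6 0.13 q5 0.83
lid rise mid 2.99 mm; az-120 1.06 az60 4.93 az-30 1.53 az150 4.45 tilt 3.23 deg n 840 resid 1.73
lid rise mid 3.11 mm; az-120 1.26 az60 4.96 az-30 1.76 az150 4.46 tilt 3.05 deg n 858 resid 2.08
```

>>> drive_tool:
  motion:
    - {"travel":[0,-0.001,0],"angular":[0,0,0],"grip":0}
    - {"travel":[0,-0.001,0],"angular":[0,0,0],"grip":0}
    - {"travel":[0,-0.001,0],"angular":[0,0,0],"grip":0}
    - {"travel":[0,0,0],"angular":[0,0,0],"grip":0}

```text
t: 28.78
eef_pos: [0.432, -0.1279, 0.0584]
eef_rot: [2.993, -0.791, -0.011]
ft_force: [-0.7, -0.1, 5.1]
width: 0.0183
```

```bash
python3 -c "
from h import *
tipinfo();lidplane();lidplane()"
```

```text
TIP r 35.6 az -118.8 z 82.6
t28.78 pos [ 432.  -127.9   58.4] yaw -119.6 nose -2.7 z [-0.019 -0.043 -0.999] F [-0.7 -0.1  5.1] T [ 0.21 -0.08 -0.04] w18.3 q6 0.14 q5 0.84
lid rise mid 3.43 mm; az-120 2.30 az60 4.56 az-30 1.64 az150 5.22 tilt 2.82 deg n 855 resid 2.08
lid rise mid 3.49 mm; az-120 2.57 az60 4.41 az-30 1.82 az150 5.17 tilt 2.55 deg n 835 resid 1.87
```

>>> drive_tool:
  motion:
    - {"travel":[0,0.006,0],"angular":[0,0,0],"grip":0}
    - {"travel":[0,0.009,-0.001],"angular":[0,0,0],"grip":0}
    - {"travel":[0,0.011,-0.007],"angular":[-1,0,0],"grip":0}
    - {"travel":[0,0,0],"angular":[0,0,0],"grip":0}

```text
t: 29.22
eef_pos: [0.4184, -0.152, 0.0683]
eef_rot: [2.974, -0.788, -0.018]
ft_force: [1.0, -0.3, -0.1]
width: 0.0182
```

```bash
python3 - <<'E'
from h import *
tipinfo();lidplane();lidplane();prisepitch();tipinfo()
way=[tcp_for(a,.062,.095,-3.7) for a in np.linspace(-119,-60,10)[1:]]
rows(way,0,n=1)
E
```

```text
TIP r 62.9 az -118.9 z 90.9
t29.22 pos [ 418.4 -152.    68.3] yaw -119.7 nose -3.8 z [-0.028 -0.06  -0.998] F [ 1.  -0.3 -0.1] T [ 0.01 -0.06  0.07] w18.2 q6 0.11 q5 0.85
lid rise mid 3.42 mm; az-120 2.66 az60 4.17 az-30 2.05 az150 4.78 tilt 2.08 deg n 853 resid 1.94
lid rise mid 3.44 mm; az-120 2.50 az60 4.37 az-30 2.09 az150 4.78 tilt 2.18 deg n 852 resid 1.98
handle top in tool frame: z at 0 -42.2 mm, nose up vs tool 3.73 deg, n 530, y -29..55
TIP r 61.3 az -119.2 z 90.4
t29.37 pos [ 419.  -150.5   67.6] yaw -119.7 nose -3.7 z [-0.027 -0.058 -0.998] F [0.8 0.  0.1] T [ 0.05 -0.05  0.01] w18.5 q6 0.11 q5 0.85
--
{"travel":[0.0174, -0.0002, -0.0046],"angular":[0.0, 0.2, -7.2],"grip":0},
{"travel":[0.0164, -0.0009, -0.0001],"angular":[0.0, 0.4, -6.5],"grip":0},
{"travel":[0.0163, -0.001, 0.0],"angular":[0.0, 0.4, -6.6],"grip":0},
{"travel":[0.0164, -0.0009, -0.0001],"angular":[0.0, 0.5, -6.5],"grip":0},
{"travel":[0.0163, -0.0009, 0.0],"angular":[0.0, 0.4, -6.6],"grip":0},
{"travel":[0.0164, -0.001, -0.0001],"angular":[0.0, 0.4, -6.5],"grip":0},
{"travel":[0.0164, -0.0009, -0.0001],"angular":[0.0, 0.4, -6.6],"grip":0},
{"travel":[0.0163, -0.0009, 0.0],"angular":[0.0, 0.4, -6.5],"grip":0},
--
{"travel":[0.0164, -0.001, -0.0001],"angular":[0.0, 0.5, -6.5],"grip":0},
```

>>> drive_tool:
  motion:
    - {"travel":[0.017,0,-0.0045],"angular":[0,0.3,-7],"grip":0}
    - {"travel":[0.0164,-0.0009,0],"angular":[0,0.4,-6.6],"grip":0}
    - {"travel":[0.0164,-0.0009,0],"angular":[0,0.4,-6.6],"grip":0}
    - {"travel":[0.0164,-0.0009,0],"angular":[0,0.4,-6.6],"grip":0}
    - {"travel":[0.0164,-0.0009,0],"angular":[0,0.4,-6.6],"grip":0}
    - {"travel":[0.0164,-0.0009,0],"angular":[0,0.4,-6.6],"grip":0}
    - {"travel":[0.0164,-0.0009,0],"angular":[0,0.4,-6.6],"grip":0}
    - {"travel":[0.0164,-0.0009,0],"angular":[0,0.4,-6.6],"grip":0}

```text
t: 30.03
eef_pos: [0.5466, -0.1575, 0.0714]
eef_rot: [3.011, 0.64, 0.018]
ft_force: [-0.6, 0.1, -1.9]
width: 0.0181
```

>>> drive_tool:
  motion:
    - {"travel":[0.014,-0.0009,0],"angular":[0,0.4,-6],"grip":0}
    - {"travel":[0,0,0],"angular":[0,0,0],"grip":0}

```text
t: 30.2
eef_pos: [0.5601, -0.1502, 0.0713]
eef_rot: [2.974, 0.797, 0.025]
ft_force: [-0.7, -0.3, -0.7]
width: 0.0181
```

```bash
python3 - <<'E'
from h import *
tipinfo()
from cell import camera
t=camera("top");lidplane(t)
cv2.imwrite('pics/t17.png',cv2.resize(t['img'][220:310,330:430,::-1],None,fx=6,fy=6,interpolation=0))
tipinfo()
az=-61
rows([tcp_for(az,.048,.092,-3.7),tcp_for(az,.048,.086,-3.7)],0,step=.01)
e=status.state();print(proj(t,e["eef_pos"]+R.from_rotvec(e["eef_rot"]).apply(TIP)))
E
```

```text
TIP r 61.6 az -60.4 z 94.0
t30.20 pos [ 560.1 -150.2   71.3] yaw -60.0 nose -3.7 z [ 0.032 -0.056 -0.998] F [-0.7 -0.3 -0.7] T [ 0.01  0.04 -0.04] w18.1 q6 -0.87 q5 0.96
lid rise mid 3.59 mm; az-120 2.40 az60 4.78 az-30 1.87 az150 5.32 tilt 2.80 deg n 840 resid 1.84
TIP r 61.3 az -61.3 z 93.9
t30.25 pos [ 558.7 -150.6   71.2] yaw -60.3 nose -3.7 z [ 0.03  -0.057 -0.998] F [-0.2  0.1 -1.7] T [0.03 0.01 0.04] w18.1 q6 -0.86 q5 0.96
--
{"travel":[-0.0003, -0.0067, 0.0005],"angular":[0.0, 0.0, 0.3],"grip":0},
{"travel":[-0.0002, -0.0067, 0.0006],"angular":[0.0, 0.0, 0.4],"grip":0},
{"travel":[0.0, -0.0004, 0.0059],"angular":[0.0, 0.0, 0.0],"grip":0},
[386.30249416 253.00555283]
```

View pics/t17.png

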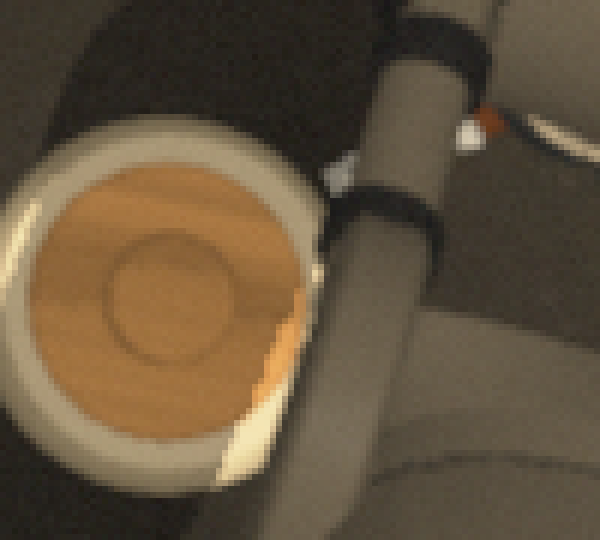

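>>> drive_tool:
  motion:
    - {"travel":[0,-0.0065,0.0005],"angular":[0,0,0],"grip":0}
    - {"travel":[0,-0.0065,0.0005],"angular":[0,0,0],"grip":0}
    - {"travel":[0,0,0.005],"angular":[0,0,0],"grip":0}
    - {"travel":[0,0,0.003],"angular":[0,0,0],"grip":0}
    - {"travel":[0,0,0],"angular":[0,0,0],"grip":0}

```text
t: 30.67
eef_pos: [0.5515, -0.1405, 0.0612]
eef_rot: [2.977, 0.788, 0.022]
ft_force: [0.1, 0.3, -0.9]
width: 0.0184
```

```bash
python3 -c "
from h import *
tipinfo()"
```

```text
TIP r 49.0 az -62.9 z 83.9
t30.67 pos [ 551.5 -140.5   61.2] yaw -60.3 nose -3.7 z [ 0.03  -0.057 -0.998] F [ 0.1  0.3 -0.9] T [ 0.01 -0.01  0.  ] w18.4 q6 -0.84 q5 0.92
```

>>> drive_tool:
  motion:
    - {"travel":[0,0,0.0005],"angular":[0,0,0],"grip":0}
    - {"travel":[0,0,0],"angular":[0,0,0],"grip":0}

```text
t: 30.83
eef_pos: [0.5523, -0.1408, 0.0614]
eef_rot: [2.976, 0.788, 0.024]
ft_force: [0.1, -0.5, -1.9]
width: 0.0181
```

>>> drive_tool:
  motion:
    - {"travel":[0,0,0.0005],"angular":[0,0,0],"grip":0}
    - {"travel":[0,0,0],"angular":[0,0,0],"grip":0}

```text
t: 31.0
eef_pos: [0.5524, -0.1408, 0.061]
eef_rot: [2.976, 0.789, 0.024]
ft_force: [-0.9, 0.2, -0.5]
width: 0.0184
```

>>> drive_tool:
  motion:
    - {"travel":[0,-0.002,0.0003],"angular":[0,0,0],"grip":0}
    - {"travel":[0,-0.002,0],"angular":[0,0,0],"grip":0}
    - {"travel":[0,0,0],"angular":[0,0,0],"grip":0}

```text
t: 31.25
eef_pos: [0.5502, -0.1368, 0.0605]
eef_rot: [2.976, 0.789, 0.024]
ft_force: [-0.5, 0.7, 1.1]
width: 0.0185
```

```bash
python3 -c "
from h import *
tipinfo()"
```

```text
TIP r 45.1 az -62.3 z 83.2
t31.25 pos [ 550.2 -136.8   60.5] yaw -60.3 nose -3.7 z [ 0.031 -0.057 -0.998] F [-0.5  0.7  1.1] T [0.13 0.08 0.03] w18.5 q6 -0.84 q5 0.92
```

Contact with the ledge is light. Now I'll push in.

>>> drive_tool:
  motion:
    - {"travel":[0,-0.0015,0],"angular":[0,0,0],"grip":0}
    - {"travel":[0,-0.0015,0],"angular":[0,0,0],"grip":0}
    - {"travel":[0,-0.0015,0],"angular":[0,0,0],"grip":0}
    - {"travel":[0,0,0],"angular":[0,0,0],"grip":0}

```text
t: 31.58
eef_pos: [0.5481, -0.1329, 0.0602]
eef_rot: [2.976, 0.789, 0.024]
ft_force: [0.9, -0.2, 1.2]
width: 0.0183
```

>>> drive_tool:
  motion:
    - {"travel":[0,-0.0015,0],"angular":[0,0,0],"grip":0}
    - {"travel":[0,-0.0015,0],"angular":[0,0,0],"grip":0}
    - {"travel":[0,0,0],"angular":[0,0,0],"grip":0}

```text
t: 31.83
eef_pos: [0.5466, -0.1304, 0.06]
eef_rot: [2.976, 0.789, 0.024]
ft_force: [-0.6, 0.6, 1.5]
width: 0.0184
```

```bash
python3 -c "
from h import *
tipinfo();lidplane();lidplane()"
```

```text
TIP r 37.7 az -62.7 z 82.7
t31.83 pos [ 546.6 -130.4   60. ] yaw -60.3 nose -3.7 z [ 0.031 -0.057 -0.998] F [-0.6  0.6  1.5] T [ 0.32  0.07 -0.04] w18.4 q6 -0.83 q5 0.91
lid rise mid 3.58 mm; az-120 2.56 az60 4.60 az-30 1.80 az150 5.37 tilt 2.74 deg n 636 resid 1.94
lid rise mid 3.61 mm; az-120 2.28 az60 4.95 az-30 2.00 az150 5.23 tilt 2.79 deg n 631 resid 1.88
```

>>> drive_tool:
  motion:
    - {"travel":[0,-0.0015,0],"angular":[0,0,0],"grip":0}
    - {"travel":[0,-0.0015,0],"angular":[0,0,0],"grip":0}
    - {"travel":[0,-0.001,0],"angular":[0,0,0],"grip":0}
    - {"travel":[0,0,0],"angular":[0,0,0],"grip":0}

```text
t: 32.27
eef_pos: [0.5447, -0.127, 0.0598]
eef_rot: [2.975, 0.789, 0.024]
ft_force: [0.1, 0.6, 3.2]
width: 0.018
```

```bash
python3 -c "
from h import *
tipinfo();lidplane();lidplane()"
```

```text
TIP r 33.9 az -63.0 z 82.4
t32.27 pos [ 544.7 -127.    59.8] yaw -60.3 nose -3.7 z [ 0.031 -0.057 -0.998] F [0.1 0.6 3.2] T [0.25 0.1  0.01] w18.0 q6 -0.82 q5 0.91
lid rise mid 3.36 mm; az-120 3.17 az60 3.55 az-30 3.43 az150 3.28 tilt 0.27 deg n 598 resid 2.03
lid rise mid 3.48 mm; az-120 3.38 az60 3.57 az-30 3.24 az150 3.72 tilt 0.34 deg n 603 resid 1.95
```

The lid now reads level at about 3.4 mm, which fits having popped clear of the ring. I'll nudge a little further, then withdraw and check that it stays.

>>> drive_tool:
  motion:
    - {"travel":[0,-0.001,0],"angular":[0,0,0],"grip":0}
    - {"travel":[0,-0.001,0],"angular":[0,0,0],"grip":0}
    - {"travel":[0,0,0],"angular":[0,0,0],"grip":0}

```text
t: 32.62
eef_pos: [0.5437, -0.1254, 0.0596]
eef_rot: [2.976, 0.789, 0.024]
ft_force: [1.3, -0.9, 3.5]
width: 0.0185
```

```bash
python3 -c "
from h import *
tipinfo();lidplane();lidplane()"
```

```text
TIP r 31.9 az -63.2 z 82.3
t32.62 pos [ 543.7 -125.4   59.6] yaw -60.3 nose -3.7 z [ 0.031 -0.057 -0.998] F [ 1.3 -0.9  3.5] T [ 0.25  0.09 -0.01] w18.5 q6 -0.82 q5 0.90
lid rise mid 3.36 mm; az-120 3.04 az60 3.68 az-30 3.48 az150 3.23 tilt 0.46 deg n 580 resid 1.92
lid rise mid 3.49 mm; az-120 3.65 az60 3.33 az-30 3.65 az150 3.32 tilt 0.30 deg n 571 resid 1.84
```

>>> drive_tool:
  motion:
    - {"travel":[0,0.004,0],"angular":[0,0,0],"grip":0}
    - {"travel":[0,0.008,0],"angular":[0,0,0],"grip":0}
    - {"travel":[0,0.012,-0.001],"angular":[0,0,0],"grip":0}
    - {"travel":[0,0.02,-0.01],"angular":[0,0,0],"grip":0}
    - {"travel":[0,0.03,-0.005],"angular":[3.7,0,0],"grip":0}
    - {"travel":[0,0.01,0],"angular":[0,0,0],"grip":0}

```text
t: 33.22
eef_pos: [0.5876, -0.2024, 0.0816]
eef_rot: [3.035, 0.802, 0.003]
ft_force: [-0.2, -0.2, -0.0]
width: 0.0182
```

```bash
python3 -c "
from h import *
from cell import camera
tipinfo();lidplane();lidplane();prisepitch()
s=camera('side')
cv2.imwrite('pics/s18.png',cv2.resize(s['img'][240:400,240:440,::-1],None,fx=4,fy=4,interpolation=0));tipinfo()"
```

```text
TIP r 122.1 az -61.0 z 109.3
t33.22 pos [ 587.6 -202.4   81.6] yaw -60.4 nose -0.2 z [ 0.003 -0.002 -1.   ] F [-0.2 -0.2 -0. ] T [-0.03  0.03  0.  ] w18.2 q6 -0.97 q5 1.11
lid rise mid 3.31 mm; az-120 3.43 az60 3.19 az-30 3.26 az150 3.37 tilt 0.18 deg n 853 resid 2.02
lid rise mid 3.30 mm; az-120 3.19 az60 3.41 az-30 3.21 az150 3.39 tilt 0.19 deg n 845 resid 2.02
handle top in tool frame: z at 0 -42.5 mm, nose up vs tool 2.26 deg, n 248, y -27..55
TIP r 116.0 az -61.4 z 107.0
t33.42 pos [ 583.8 -197.4   79. ] yaw -60.3 nose 0.1 z [-0.003  0.    -1.   ] F [-0.7  0.8 -0.6] T [0.01 0.02 0.03] w18.2 q6 -0.97 q5 1.10
```

View pics/s18.png

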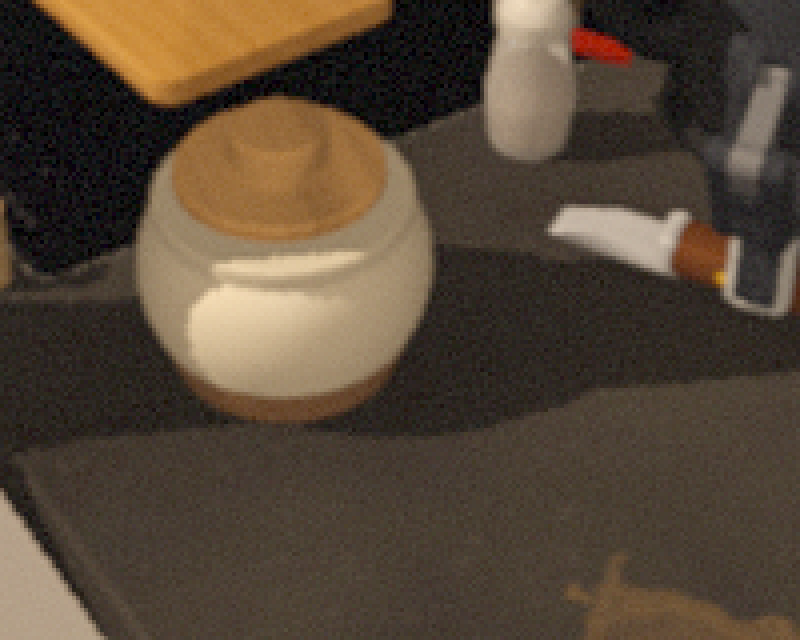

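```bash
python3 - <<'E'
from h import *
tipinfo()
r=rot(-60.3,-2.7)
rows([([.515,-.2,.04],r),([.515,-.2,-.016],r)],0,step=.03)
E
```

```text
TIP r 116.0 az -61.4 z 107.0
t33.42 pos [ 583.8 -197.4   79. ] yaw -60.3 nose 0.1 z [-0.003  0.    -1.   ] F [-0.7  0.8 -0.6] T [0.01 0.02 0.03] w18.2 q6 -0.97 q5 1.10
--
{"travel":[-0.0203, -0.0106, 0.0131],"angular":[-0.9, 0.1, 0.0],"grip":0},
{"travel":[-0.0204, -0.0107, 0.0128],"angular":[-1.0, 0.0, 0.0],"grip":0},
{"travel":[-0.0203, -0.011, 0.0127],"angular":[-0.9, 0.1, 0.0],"grip":0},
{"travel":[0.0, -0.0013, 0.028],"angular":[0.0, 0.0, 0.0],"grip":0},
{"travel":[-0.0001, -0.0014, 0.028],"angular":[0.0, 0.0, 0.0],"grip":0},
```

>>> drive_tool:
  motion:
    - {"travel":[-0.02,-0.0105,0.013],"angular":[-0.9,0.1,0],"grip":0}
    - {"travel":[-0.02,-0.0105,0.013],"angular":[-1,0,0],"grip":0}
    - {"travel":[-0.02,-0.011,0.013],"angular":[-0.9,0.1,0],"grip":0}
    - {"travel":[0,-0.001,0.02],"angular":[0,0,0],"grip":0}
    - {"travel":[0,-0.001,0.02],"angular":[0,0,0],"grip":0}
    - {"travel":[0,0,0.012],"angular":[0,0,0],"grip":0}
    - {"travel":[0,0,0],"angular":[0,0,0],"grip":0}
    - {"travel":[0,0,0],"angular":[0,0,0],"grip":0}

```text
t: 34.08
eef_pos: [0.5166, -0.1991, -0.0117]
eef_rot: [2.992, 0.795, 0.02]
ft_force: [0.5, -0.3, -1.1]
width: 0.0181
```

```bash
python3 -c "
from h import *
from cell import camera
tipinfo();prisepitch()
s=camera('side')
cv2.imwrite('pics/s19.png',cv2.resize(s['img'][280:430,300:460,::-1],None,fx=4,fy=4,interpolation=0));tipinfo()"
```

```text
TIP r 103.4 az -97.0 z 12.4
t34.08 pos [ 516.6 -199.1  -11.7] yaw -60.2 nose -2.7 z [ 0.024 -0.041 -0.999] F [ 0.5 -0.3 -1.1] T [ 0.05  0.02 -0.02] w18.1 q6 -0.98 q5 0.75
handle top in tool frame: z at 0 -41.4 mm, nose up vs tool 3.00 deg, n 215, y -30..53
TIP r 104.1 az -96.3 z 13.4
t34.18 pos [ 517.8 -200.   -10.5] yaw -60.3 nose -2.9 z [ 0.027 -0.042 -0.999] F [-0.3 -0.3 -0.7] T [-0.04  0.04  0.01] w18.3 q6 -0.98 q5 0.75
```

View pics/s19.png

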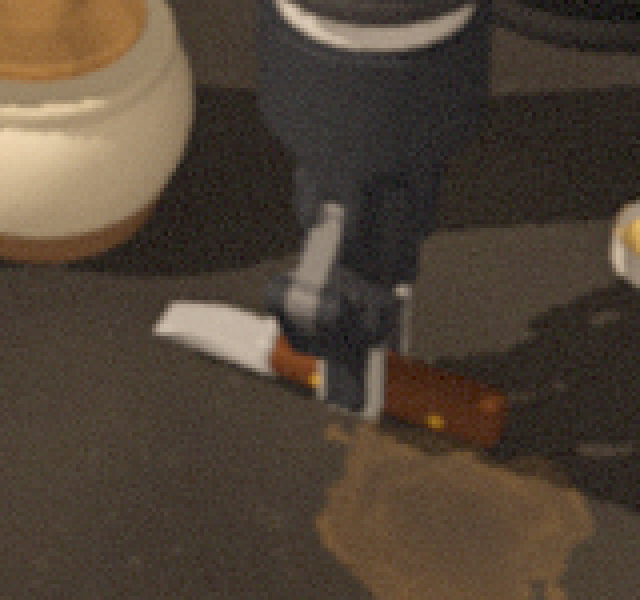

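Still about 13 mm up. I'll lower it in small steps to contact.

>>> drive_tool:
  motion:
    - {"travel":[0,0,0.006],"angular":[0,0,0],"grip":0}
    - {"travel":[0,0,0.004],"angular":[0,0,0],"grip":0}
    - {"travel":[0,0,0.001],"angular":[0,0,0],"grip":0}
    - {"travel":[0,0,0],"angular":[0,0,0],"grip":0}
    - {"travel":[0,0,0.001],"angular":[0,0,0],"grip":0}
    - {"travel":[0,0,0],"angular":[0,0,0],"grip":0}

```text
t: 34.68
eef_pos: [0.5178, -0.2008, -0.0233]
eef_rot: [2.991, 0.793, 0.023]
ft_force: [0.2, -0.4, -1.3]
width: 0.0183
```

>>> drive_tool:
  motion:
    - {"travel":[0,0,0.0007],"angular":[0,0,0],"grip":0}
    - {"travel":[0,0,0],"angular":[0,0,0],"grip":0}

```text
t: 34.85
eef_pos: [0.5178, -0.2008, -0.024]
eef_rot: [2.991, 0.793, 0.023]
ft_force: [-0.5, -0.8, -1.6]
width: 0.0182
```

>>> drive_tool:
  motion:
    - {"travel":[0,0,0.0007],"angular":[0,0,0],"grip":0}
    - {"travel":[0,0,0],"angular":[0,0,0],"grip":0}

```text
t: 35.02
eef_pos: [0.5179, -0.2009, -0.0246]
eef_rot: [2.991, 0.793, 0.023]
ft_force: [-0.3, -0.5, 0.1]
width: 0.0186
```

```bash
python3 -c "
from h import *
tipinfo();prisepitch()"
```

```text
TIP r 105.0 az -96.2 z -0.7
t35.02 pos [ 517.9 -200.9  -24.6] yaw -60.3 nose -2.8 z [ 0.026 -0.042 -0.999] F [-0.3 -0.5  0.1] T [0.06 0.08 0.03] w18.6 q6 -0.98 q5 0.72
handle top in tool frame: z at 0 -42.1 mm, nose up vs tool 2.98 deg, n 224, y -30..54
```

Touching the worktop. I'll release and rise straight up.

>>> drive_tool:
  motion:
    - {"travel":[0,0,0.0003],"angular":[0,0,0],"grip":0.3}
    - {"travel":[0,0,0],"angular":[0,0,0],"grip":0.5}
    - {"travel":[0,0,0],"angular":[0,0,0],"grip":0.7}
    - {"travel":[0,0,0],"angular":[0,0,0],"grip":0.8}
    - {"travel":[0,0,0],"angular":[0,0,0],"grip":1}
    - {"travel":[0,0,-0.01],"angular":[0,0,0],"grip":1}
    - {"travel":[0,0,-0.02],"angular":[0,0,0],"grip":1}
    - {"travel":[0,0,-0.035],"angular":[0,0,0],"grip":1}

```text
t: 35.73
eef_pos: [0.514, -0.1971, 0.0384]
eef_rot: [2.995, 0.794, 0.016]
ft_force: [0.3, -0.1, -0.4]
width: 0.0854
```

>>> drive_tool:
  motion:
    - {"travel":[0,0,-0.035],"angular":[1,0,0],"grip":1}
    - {"travel":[0,0,-0.035],"angular":[1,0,0],"grip":1}
    - {"travel":[0,0,-0.035],"angular":[0.8,0,0],"grip":1}
    - {"travel":[0,0,0],"angular":[0,0,0],"grip":1}

```text
t: 36.07
eef_pos: [0.5179, -0.1974, 0.153]
eef_rot: [3.028, 0.803, 0.019]
ft_force: [0.6, 0.0, 0.6]
width: 0.0855
```

```bash
python3 - <<'E'
from h import *
from cell import camera
st()
s=camera('side');t=camera('top');lidplane(t)
cv2.imwrite('pics/s20.png',cv2.resize(s['img'][240:420,250:450,::-1],None,fx=4,fy=3,interpolation=0))
np.savez("top3.npz",**t);np.savez("side3.npz",**s)
st()
rows([([A[0],A[1],.14],rot(-60.3))],1,step=.03)
E
```

```text
t36.07 pos [ 517.9 -197.4  153. ] yaw -60.3 nose -0.7 z [ 0.014 -0.005 -1.   ] F [0.6 0.  0.6] T [-0.01 -0.04 -0.  ] w85.5 q6 -1.02 q5 1.16
lid rise mid 3.50 mm; az-120 3.32 az60 3.67 az-30 3.72 az150 3.27 tilt 0.38 deg n 861 resid 2.01
t36.17 pos [ 515.  -195.8  147.1] yaw -60.3 nose -0.2 z [ 0.006 -0.001 -1.   ] F [-0.2  0.1 -0.7] T [ 0.03  0.02 -0.02] w85.6 q6 -1.02 q5 1.16
--
{"travel":[0.0102, -0.0267, 0.0011],"angular":[0.0, 0.0, 0.0],"grip":1},
{"travel":[0.0103, -0.0267, 0.0011],"angular":[0.1, -0.1, 0.0],"grip":1},
{"travel":[0.0102, -0.0267, 0.0012],"angular":[0.0, 0.0, 0.0],"grip":1},
{"travel":[0.0103, -0.0267, 0.0011],"angular":[0.1, -0.1, 0.0],"grip":1},
{"travel":[0.0102, -0.0267, 0.0012],"angular":[0.0, 0.0, 0.0],"grip":1},
{"travel":[0.0102, -0.0267, 0.0012],"angular":[0.0, -0.1, 0.0],"grip":1},
```

View pics/s20.png

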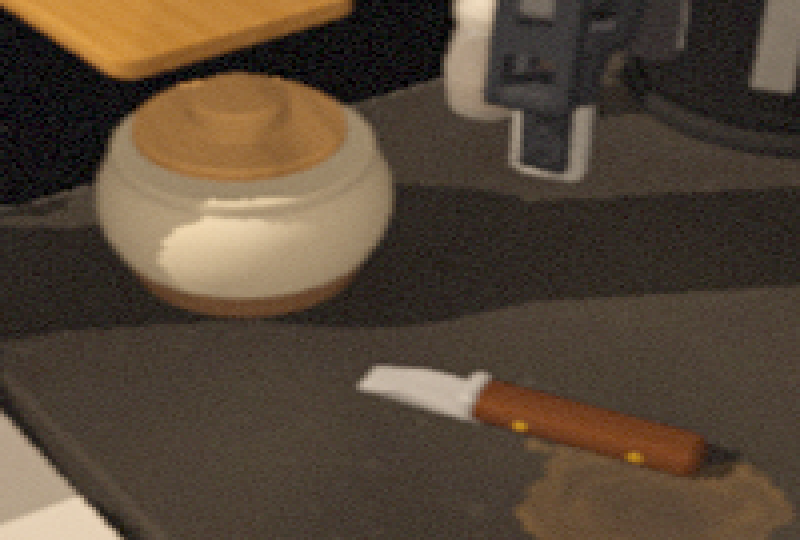

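>>> drive_tool:
  motion:
    - {"travel":[0.0102,-0.0267,0],"angular":[0,0,0],"grip":1}
    - {"travel":[0.0102,-0.0267,0],"angular":[0,0,0],"grip":1}
    - {"travel":[0.0102,-0.0267,0],"angular":[0,0,0],"grip":1}
    - {"travel":[0.0102,-0.0267,0],"angular":[0,0,0],"grip":1}
    - {"travel":[0.0102,-0.0267,0.01],"angular":[0,0,0],"grip":1}
    - {"travel":[0.0102,-0.0267,0.015],"angular":[0,0,0],"grip":1}
    - {"travel":[0,0,0.015],"angular":[0,0,0],"grip":1}
    - {"travel":[0,0,0],"angular":[0,0,0],"grip":1}

```text
t: 36.83
eef_pos: [0.485, -0.0238, 0.1017]
eef_rot: [-3.032, -0.809, 0.007]
ft_force: [-0.1, -0.5, -0.8]
width: 0.085
```

```bash
python3 - <<'E'
from h import *
from cell import camera
st()
s=camera('side');P=cloud(s)
st()
cv2.imwrite('pics/s21.png',cv2.resize(s['img'][200:330,240:400,::-1],None,fx=5,fy=4,interpolation=0))
E
```

```text
t36.83 pos [485.  -23.8 101.7] yaw -60.1 nose 0.3 z [-0.005  0.002 -1.   ] F [-0.1 -0.5 -0.8] T [-0.05 -0.    0.03] w85.0 q6 -0.73 q5 0.99
t36.88 pos [486.2 -25.  103.1] yaw -60.2 nose 0.2 z [-0.003  0.002 -1.   ] F [ 0.7 -0.1  0.1] T [-0.01 -0.05  0.  ] w85.5 q6 -0.73 q5 0.99
```

View pics/s21.png

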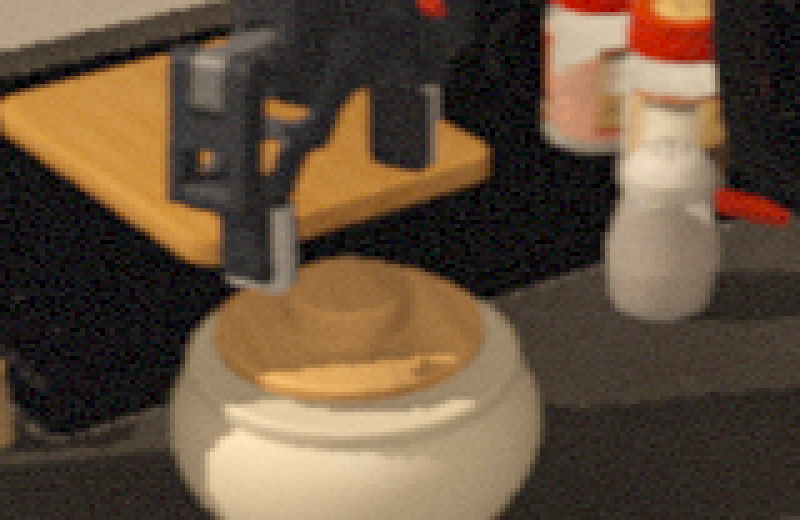

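>>> drive_tool:
  motion:
    - {"travel":[0.002,0.001,0.01],"angular":[0,0,0],"grip":0.75}
    - {"travel":[0,0,0.01],"angular":[0,0,0],"grip":0.75}
    - {"travel":[0,0,0.008],"angular":[0,0,0],"grip":0.75}
    - {"travel":[0,0,0.003],"angular":[0,0,0],"grip":0.75}
    - {"travel":[0,0,0],"angular":[0,0,0],"grip":0.7}
    - {"travel":[0,0,0],"angular":[0,0,0],"grip":0.7}

```text
t: 37.38
eef_pos: [0.4906, -0.0261, 0.0741]
eef_rot: [-3.037, -0.804, -0.004]
ft_force: [0.3, -0.4, -0.9]
width: 0.0595
```

```bash
python3 - <<'E'
from h import *
from cell import camera
st()
s=camera('side')
st()
cv2.imwrite('pics/s22.png',cv2.resize(s['img'][220:310,260:370,::-1],None,fx=7,fy=6,interpolation=0))
E
```

```text
t37.38 pos [490.6 -26.1  74.1] yaw -60.3 nose -0.0 z [ 0.002  0.001 -1.   ] F [ 0.3 -0.4 -0.9] T [0.   0.03 0.02] w59.5 q6 -0.73 q5 0.92
t37.43 pos [490.8 -26.   74.3] yaw -60.3 nose -0.0 z [ 0.003  0.001 -1.   ] F [ 0.  -0.1  0.6] T [ 0.    0.01 -0.  ] w60.1 q6 -0.73 q5 0.92
```

View pics/s22.png

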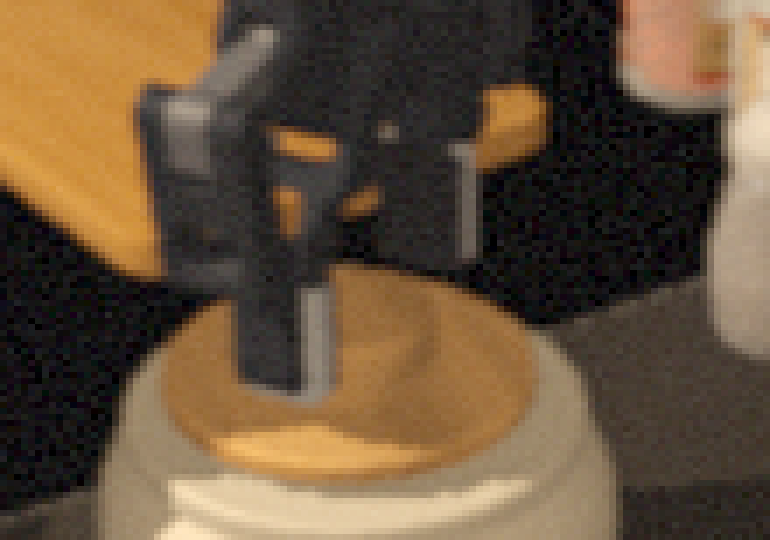

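>>> drive_tool:
  motion:
    - {"travel":[0,0,0.0025],"angular":[0,0,0],"grip":0.65}
    - {"travel":[0,0,0.002],"angular":[0,0,0],"grip":0.6}
    - {"travel":[0,0,0],"angular":[0,0,0],"grip":0.5}
    - {"travel":[0,0,0],"angular":[0,0,0],"grip":0.4}
    - {"travel":[0,0,0],"angular":[0,0,0],"grip":0.3}
    - {"travel":[0,0,0],"angular":[0,0,0],"grip":0.2}
    - {"travel":[0,0,0],"angular":[0,0,0],"grip":0}

```text
t: 38.02
eef_pos: [0.4897, -0.026, 0.0697]
eef_rot: [-3.036, -0.806, -0.001]
ft_force: [-5.5, -2.6, 4.2]
width: 0.038
```

```bash
python3 - <<'E'
from h import *
from cell import camera
st()
s=camera('side');lidplane()
st()
cv2.imwrite('pics/s23.png',cv2.resize(s['img'][220:310,260:370,::-1],None,fx=7,fy=6,interpolation=0))
E
```

```text
t38.02 pos [489.7 -26.   69.7] yaw -60.3 nose -0.0 z [ 0.001  0.    -1.   ] F [-5.5 -2.6  4.2] T [-0.49  0.81 -0.  ] w38.0 q6 -0.73 q5 0.91
lid rise mid -92.59 mm; az-120 -92.58 az60 -92.60 az-30 -92.56 az150 -92.61 tilt 0.04 deg n 0 resid nan
t38.12 pos [489.8 -26.   69.7] yaw -60.3 nose -0.0 z [ 0.001  0.    -1.   ] F [-4.8 -3.   4.9] T [-0.48  0.73 -0.03] w37.8 q6 -0.73 q5 0.91
  ret = _var(a, axis=axis, dtype=dtype, out=out, ddof=ddof,
  arrmean = um.true_divide(arrmean, div, out=arrmean,
  ret = ret.dtype.type(ret / rcount)
```

View pics/s23.png

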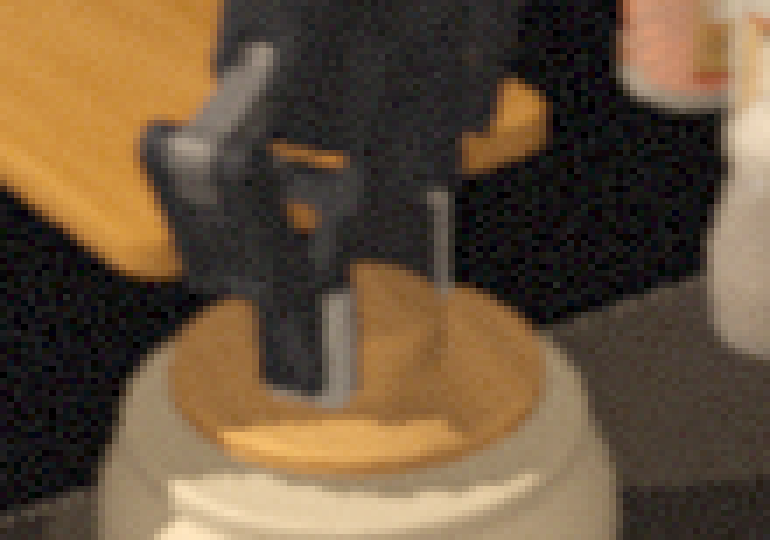

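>>> drive_tool:
  motion:
    - {"travel":[-0.001,0,-0.001],"angular":[0,0,0],"grip":0}
    - {"travel":[0,0,-0.003],"angular":[0,0,0],"grip":0}
    - {"travel":[0,0,-0.005],"angular":[0,0,0],"grip":0}
    - {"travel":[0,0,-0.005],"angular":[0,0,0],"grip":0}

```text
t: 38.45
eef_pos: [0.4897, -0.0261, 0.0838]
eef_rot: [-3.036, -0.805, -0.004]
ft_force: [0.1, -0.2, -1.1]
width: 0.0376
```

```bash
python3 -c "
from h import *
st()"
```

```text
t38.45 pos [489.7 -26.1  83.8] yaw -60.3 nose -0.0 z [ 0.002  0.001 -1.   ] F [ 0.1 -0.2 -1.1] T [-0.02 -0.03  0.01] w37.6 q6 -0.73 q5 0.94
```

>>> drive_tool:
  motion:
    - {"travel":[0,0,-0.015],"angular":[0,0,0],"grip":0}
    - {"travel":[0,0,-0.02],"angular":[0,0,0],"grip":0}
    - {"travel":[0,0,-0.015],"angular":[0,0,0],"grip":0}
    - {"travel":[0,0,0],"angular":[0,0,0],"grip":0}

```text
t: 38.78
eef_pos: [0.4916, -0.0265, 0.1367]
eef_rot: [3.034, 0.805, 0.013]
ft_force: [0.7, -0.5, -0.8]
width: 0.0377
```

```bash
python3 - <<'E'
from h import *
from cell import camera
s=camera('side');st()
cv2.imwrite('pics/s24.png',cv2.resize(s['img'][180:320,240:400,::-1],None,fx=5,fy=4,interpolation=0))
rows([([.592,.240,.13],rot(-60.3))],0,step=.03)
E
```

```text
t38.83 pos [490.7 -26.4 135. ] yaw -60.3 nose -0.2 z [ 0.006  0.    -1.   ] F [-0.  -0.7 -2.3] T [0.01 0.09 0.04] w37.8 q6 -0.73 q5 1.07
--
{"travel":[0.022, -0.0181, 0.0006],"angular":[0.0, 0.0, 0.0],"grip":0},
{"travel":[0.022, -0.0181, 0.0005],"angular":[0.0, -0.1, 0.0],"grip":0},
{"travel":[0.022, -0.0181, 0.0006],"angular":[0.1, 0.0, 0.0],"grip":0},
{"travel":[0.022, -0.0182, 0.0005],"angular":[0.0, 0.0, 0.0],"grip":0},
{"travel":[0.022, -0.0181, 0.0006],"angular":[0.0, -0.1, 0.0],"grip":0},
{"travel":[0.022, -0.0181, 0.0005],"angular":[0.0, 0.0, 0.0],"grip":0},
{"travel":[0.022, -0.0181, 0.0005],"angular":[0.0, 0.0, 0.0],"grip":0},
{"travel":[0.022, -0.0181, 0.0006],"angular":[0.0, 0.0, 0.0],"grip":0},
--
{"travel":[0.022, -0.0181, 0.0005],"angular":[0.1, -0.1, 0.0],"grip":0},
{"travel":[0.022, -0.0182, 0.0005],"angular":[0.0, 0.0, 0.0],"grip":0},
```

View pics/s24.png

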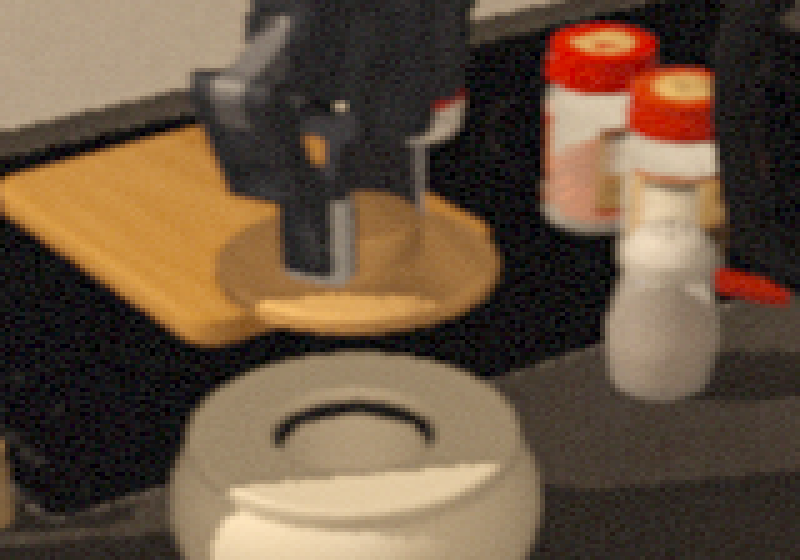

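The lid is off and hangs level above the jar; the open mouth shows at about (355,430) in the crop. Next I'll carry it to the board.

>>> drive_tool:
  motion:
    - {"travel":[0.012,-0.01,0],"angular":[0,0,0],"grip":0}
    - {"travel":[0.022,-0.018,0],"angular":[0,0,0],"grip":0}
    - {"travel":[0.022,-0.018,0],"angular":[0,0,0],"grip":0}
    - {"travel":[0.022,-0.018,0],"angular":[0,0,0],"grip":0}
    - {"travel":[0.022,-0.018,0],"angular":[0,0,0],"grip":0}
    - {"travel":[0.022,-0.018,0],"angular":[0,0,0],"grip":0}
    - {"travel":[0.022,-0.018,0],"angular":[0,0,0],"grip":0}
    - {"travel":[0.022,-0.018,0],"angular":[0,0,0],"grip":0}

```text
t: 39.5
eef_pos: [0.5658, 0.1755, 0.1323]
eef_rot: [-3.036, -0.805, -0.0]
ft_force: [1.0, -0.1, -1.3]
width: 0.0376
```

>>> drive_tool:
  motion:
    - {"travel":[0.022,-0.018,0],"angular":[0,0,0],"grip":0}
    - {"travel":[0.022,-0.018,0],"angular":[0,0,0],"grip":0}
    - {"travel":[0.01,-0.009,0.01],"angular":[0,0,0],"grip":0}
    - {"travel":[0,0,0.02],"angular":[0,0,0],"grip":0}
    - {"travel":[0,0,0.02],"angular":[0,0,0],"grip":0}
    - {"travel":[0,0,0.02],"angular":[0,0,0],"grip":0}
    - {"travel":[0,0,0.01],"angular":[0,0,0],"grip":0}
    - {"travel":[0,0,0],"angular":[0,0,0],"grip":0}

```text
t: 40.17
eef_pos: [0.5885, 0.239, 0.0499]
eef_rot: [-3.037, -0.805, 0.008]
ft_force: [-1.4, -1.0, -1.3]
width: 0.038
```

```bash
python3 - <<'E'
from h import *
from cell import camera
st();s=camera('side');t=camera('top');st()
cv2.imwrite('pics/s25.png',np.hstack([cv2.resize(s['img'][170:280,200:340,::-1],None,fx=3,fy=3,interpolation=0),cv2.resize(t['img'][160:270,160:290,::-1],None,fx=2.8,fy=3,interpolation=0)]))
E
```

```text
t40.17 pos [588.5 239.   49.9] yaw -60.3 nose 0.1 z [-0.005 -0.001 -1.   ] F [-1.4 -1.  -1.3] T [0.   0.01 0.03] w38.0 q6 -0.25 q5 1.08
t40.27 pos [590.9 239.7  53.6] yaw -60.3 nose -0.0 z [ 0.001  0.001 -1.   ] F [-0.4 -0.1 -0.3] T [-0.03 -0.02 -0.06] w37.7 q6 -0.25 q5 1.08
```

View pics/s25.png

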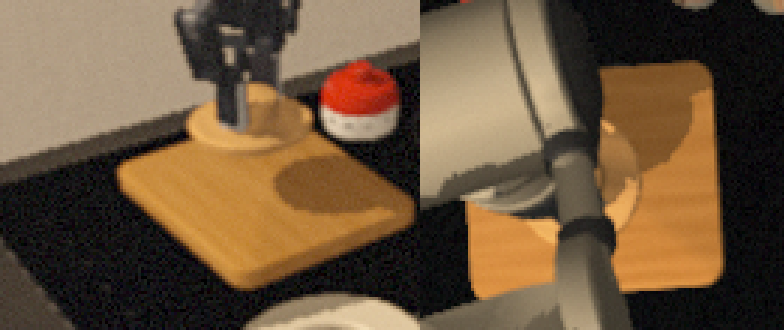

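>>> drive_tool:
  motion:
    - {"travel":[0,0,0.015],"angular":[0,0,0],"grip":0}
    - {"travel":[0,0,0.012],"angular":[0,0,0],"grip":0}
    - {"travel":[0,0,0.007],"angular":[0,0,0],"grip":0}
    - {"travel":[0,0,0.003],"angular":[0,0,0],"grip":0}
    - {"travel":[0,0,0],"angular":[0,0,0],"grip":0}
    - {"travel":[0,0,0],"angular":[0,0,0],"grip":0}

```text
t: 40.77
eef_pos: [0.5913, 0.2401, 0.0173]
eef_rot: [-3.036, -0.805, -0.004]
ft_force: [-0.5, 0.1, -0.6]
width: 0.0381
```

```bash
python3 -c "
from h import *
st()"
```

```text
t40.77 pos [591.3 240.1  17.3] yaw -60.3 nose -0.0 z [ 0.003  0.001 -1.   ] F [-0.5  0.1 -0.6] T [-0.01  0.01  0.03] w38.1 q6 -0.25 q5 1.01
```

>>> drive_tool:
  motion:
    - {"travel":[0,0,0.002],"angular":[0,0,0],"grip":0}
    - {"travel":[0,0,0.001],"angular":[0,0,0],"grip":0}
    - {"travel":[0,0,0.001],"angular":[0,0,0],"grip":0}
    - {"travel":[0,0,0],"angular":[0,0,0],"grip":0}

```text
t: 41.1
eef_pos: [0.591, 0.2401, 0.0129]
eef_rot: [-3.036, -0.805, -0.003]
ft_force: [-0.5, -0.1, -2.3]
width: 0.0378
```

>>> drive_tool:
  motion:
    - {"travel":[0,0,0.0007],"angular":[0,0,0],"grip":0}
    - {"travel":[0,0,0],"angular":[0,0,0],"grip":0}

```text
t: 41.27
eef_pos: [0.5911, 0.2401, 0.0122]
eef_rot: [-3.036, -0.805, -0.003]
ft_force: [0.2, 0.1, -1.2]
width: 0.0376
```

>>> drive_tool:
  motion:
    - {"travel":[0,0,0.0007],"angular":[0,0,0],"grip":0}
    - {"travel":[0,0,0],"angular":[0,0,0],"grip":0}

```text
t: 41.43
eef_pos: [0.591, 0.2401, 0.0114]
eef_rot: [-3.036, -0.805, -0.003]
ft_force: [-0.5, 0.6, -1.4]
width: 0.0375
```

```bash
python3 -c "
from h import *
st()"
```

```text
t41.43 pos [591.  240.1  11.4] yaw -60.3 nose -0.0 z [ 0.002  0.001 -1.   ] F [-0.5  0.6 -1.4] T [ 0.02  0.04 -0.04] w37.5 q6 -0.25 q5 0.99
```

>>> drive_tool:
  motion:
    - {"travel":[0,0,0.0005],"angular":[0,0,0],"grip":0}
    - {"travel":[0,0,0],"angular":[0,0,0],"grip":0}

```text
t: 41.6
eef_pos: [0.5912, 0.2401, 0.0113]
eef_rot: [-3.036, -0.805, -0.004]
ft_force: [-0.9, -1.1, 0.1]
width: 0.0375
```

>>> drive_tool:
  motion:
    - {"travel":[0,0,0.0005],"angular":[0,0,0],"grip":0}
    - {"travel":[0,0,0],"angular":[0,0,0],"grip":0}

```text
t: 41.77
eef_pos: [0.5913, 0.2401, 0.0112]
eef_rot: [-3.036, -0.805, -0.005]
ft_force: [-1.4, -0.8, 4.1]
width: 0.0377
```

>>> drive_tool:
  motion:
    - {"travel":[0,0,0.0005],"angular":[0,0,0],"grip":0}
    - {"travel":[0,0,0],"angular":[0,0,0],"grip":0}

```text
t: 41.93
eef_pos: [0.5915, 0.2401, 0.0112]
eef_rot: [-3.036, -0.805, -0.006]
ft_force: [-2.3, -1.5, 7.7]
width: 0.0381
```

>>> drive_tool:
  motion:
    - {"travel":[0,0,-0.001],"angular":[0,0,0],"grip":0}
    - {"travel":[0,0,0],"angular":[0,0,0],"grip":0.5}
    - {"travel":[0,0,0],"angular":[0,0,0],"grip":0.6}
    - {"travel":[0,0,0],"angular":[0,0,0],"grip":0.8}
    - {"travel":[0,0,0],"angular":[0,0,0],"grip":0.8}
    - {"travel":[0,0,0],"angular":[0,0,0],"grip":0.8}
    - {"travel":[0,0,-0.01],"angular":[0,0,0],"grip":0.8}
    - {"travel":[0,0,-0.02],"angular":[0,0,0],"grip":0.8}

```text
t: 42.6
eef_pos: [0.5892, 0.2396, 0.0392]
eef_rot: [-3.036, -0.805, 0.005]
ft_force: [-0.9, -0.2, -0.3]
width: 0.0685
```

>>> drive_tool:
  motion:
    - {"travel":[0,0,-0.035],"angular":[0,0,0],"grip":0.8}
    - {"travel":[0,0,-0.035],"angular":[0,0,0],"grip":0.8}
    - {"travel":[0,0,-0.035],"angular":[0,0,0],"grip":0.8}
    - {"travel":[0,0,-0.035],"angular":[0,0,0],"grip":0.8}
    - {"travel":[0,0.03,0],"angular":[0,0,0],"grip":0.8}
    - {"travel":[-0.035,0,0],"angular":[0,0,0],"grip":0.8}
    - {"travel":[-0.035,0,0],"angular":[0,0,0],"grip":0.8}
    - {"travel":[0,0,0],"angular":[0,0,0],"grip":0.8}

```text
t: 43.27
eef_pos: [0.5381, 0.1764, 0.1798]
eef_rot: [-3.037, -0.803, 0.011]
ft_force: [1.0, 0.5, -0.1]
width: 0.0683
```

```bash
python3 - <<'E'
from h import *
from cell import camera
st();s=camera('side');t=camera('top');st()
cv2.imwrite('pics/s26.png',s['img'][:,:,::-1]);cv2.imwrite('pics/t26.png',t['img'][:,:,::-1])
np.savez("top4.npz",**t);np.savez("side4.npz",**s)
E
```

```text
t43.27 pos [538.1 176.4 179.8] yaw -60.4 nose 0.1 z [-0.007 -0.001 -1.   ] F [ 1.   0.5 -0.1] T [ 0.02 -0.02 -0.06] w68.3 q6 -0.34 q5 1.27
t43.37 pos [544.2 178.7 182. ] yaw -60.3 nose -0.0 z [ 0.003  0.001 -1.   ] F [ 0.4 -0.5  0.7] T [ 0.03 -0.05  0.01] w68.1 q6 -0.33 q5 1.27
```

View pics/s26.png

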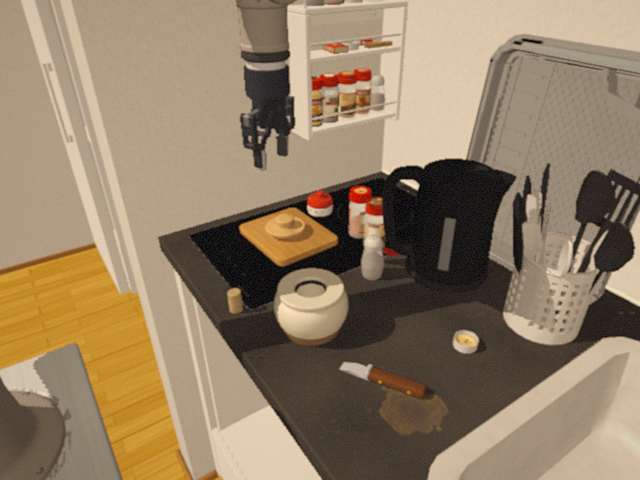

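View pics/t26.png

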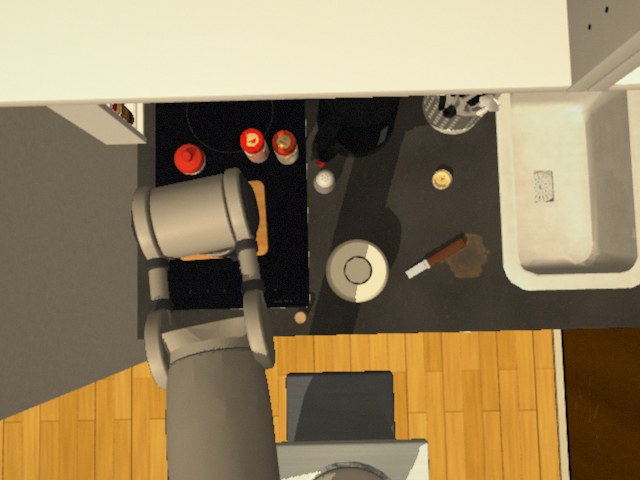

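The lid sits level and upright on the board (side view (287,227)). The jar is open, the prise lies flat at (385,380), and the bystanders are at the same pixels as at the start. The gripper is clear of everything, so I'm handing the job in.

```bash
python3 - <<'E'
from h import *
for n in("side","top"):
    a=dict(np.load(n+"0.npz"))["img"].astype(int);b=dict(np.load(n+"4.npz"))["img"].astype(int)
    if n=="side":
        for k,(u,v) in dict(shaker=(372,260),timer=(320,204),sp2=(359,205),sp6=(375,215),tea=(466,341),cork=(235,300)).items():
            p=a[v-14:v+14,u-12:u+12].astype(np.uint8);w=b[v-20:v+20,u-18:u+18].astype(np.uint8)
            r=cv2.matchTemplate(w,p,cv2.TM_CCOEFF_NORMED);_,s,_,l=cv2.minMaxLoc(r);print(k,"shift px",l[0]-6,l[1]-6,round(s,2))
from cell import workorder
print(workorder.finish_job());st()
E
```

```text
shaker shift px 0 0 0.94
timer shift px 0 0 0.99
sp2 shift px 0 0 0.99
sp6 shift px 0 0 0.97
tea shift px 0 0 0.87
cork shift px 0 0 0.99
the job is handed in; nothing more can be done
None
the job is handed in; nothing more can be done
```

The jar is open: the lid sits right way up on the chopping board and the prise lies flat on the worktop right of the jar. I handed the job in at about 43 s; no verdict was reported.

- **Prising:** I worked the chisel in from azimuth -120°, then +60°, then -120° again. A last push at -60° raised the side that was still low. The lid then read level at 3.3–3.5 mm up and stayed there with the prise withdrawn.
- **Order:** I laid the prise down before touching the knob. When I gripped it, the lid had about 5 N of sideways pressure on it, which I eased off. It then came up freely, with no more than its own weight on the wrist.
- **Final check:** The side picture shows the lid level on the board. All six bystanders show no pixel shift from the first picture, and the gripper is clear of everything.

**What went wrong or disagreed:**
- **First grasp missed:** The real fingertips sit about 30 mm behind the reported TCP, so the fingers first closed above the prise handle. I corrected for this from the depth image.
- **Lid cocked further than planned:** On the second prise it briefly reached about 4.4°, under the 6° jam limit.
- **Prise slipped in the grip:** It turned about 2–3° nose-up, and I corrected for that.
- **Firm set-down:** The lid met the board with up to about 8 N before I backed off and released it.

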